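# Park a union nut behind the bend of a clamped fuel pipe

## Task

The bent steel fuel pipe in the bench vise is next to get a head pressed on its plain free end, and its union nut has to be on it first. Take the drilled union nut out of the wooden block, put it on the free end hex head first, so that its thread faces the free end, and slide it round the bend until its head rests against the vise jaws, out of the way of the press. Let go of it there, and leave the other fittings and the tools where they are.

Things in the scene. Friction and masses are not known exactly. Their poses are not given: they have to be found in the camera images.
- pipe: Bent steel pipe, 12 mm diameter, level, axis 137 mm above the bench, held in the vise. Origin: on its axis where it leaves the jaws. x: along the pipe out of the jaws; z up. From the origin: 55 mm straight along x, a 60 degree level bend towards -y (axis radius 100 mm), then 70 mm straight to the free end. Behind the jaws its finished end already carries a nut of its own: leave that.
- bend_center (a point): Centre of the pipe's bend, at x 55, y -100, z 0 mm of pipe and with its axes (an empty point in the air).
- pipe_end (a point): Centre of the pipe's plain free end, at x 177, y -111, z 0 mm of pipe and with its axes: from here the pipe runs towards the bend along (-0.5, 0.866, 0) of that frame. The end's outer edge is chamfered, 12 to 7 mm diameter over the last 4 mm. It points away from the robot and to its left.
- vise: Grey bench vise, fixed. Origin: under its centre on the bench. Its jaws, 100 mm wide, end at x = 0 of pipe and rise 18 mm above the pipe's axis; nothing of it is higher than 156 mm. Beside the jaws (x > 0 of pipe) nothing stands within 100 mm of the pipe but the low vise base and a tool lying on the bench.
- block: Fixed wooden block 240 (x) x 76 (y) x 30 (z) mm, origin under its centre on the bench, left of the pipe. Four 28 mm holes, 24 mm deep, in a row at x = -87, -29, 29, 87 mm; three hold fittings, thread down, hex resting on the block's top. Beside its -y face 140 mm of bench are bare (the pipe's free end may overhang the far part).
- nut_center (a point): Centre, half-way along, of the union nut: the only fitting drilled right through. Steel, 0.16 kg, 40 mm long: hex head 32 mm across flats, 37 across corners, 20 long, then a threaded shank 25 mm thick, 20 long. z axis: along the bore from thread end to head; x axis: square to a flat. It stands in the block head up, the head wholly above the block's top.
- nut_thread_end (a point): Centre of the nut's thread end, 20 mm from nut_center; same axes. Set down on the edge of this end at a lean of 45 degrees and let go, the nut tips over onto its side; the hex keeps it from rolling off. On its side its axis lies 16 to 18 mm above the bench.
- nut_head_end (a point): Centre of the nut's head end, 20 mm from nut_center; same axes. The bore is a straight 16 mm hole; it passes the pipe's bend with about 1 mm to spare each way while the nut is turned along with the pipe, and binds if it is not.
- plug: Bystander in the block: solid blanking plug, hex head 32 mm across flats and 14 mm high with a low dome, no hole. Origin at the bottom of its thread.
- adaptor: Bystander in the block: adaptor, thin hex 32 mm across flats and 10 mm high with a 19 mm threaded nipple 20 mm high on it, a tiny hole in its tip. Origin at the bottom of its lower thread.
- spanner: Bystander: double open-ended spanner, 230 mm long, lying on the bench. Origin under its centre.
- file: Bystander: flat file with wooden handle, 270 mm long, lying on the bench. Origin under its middle.
- hammer: Bystander: brass-headed hammer, 260 mm long, lying on the bench. Origin under its middle.
Not all that is in view belongs to the job. Leave any blue or green look-alike of the part that bears nut_center alone.

How it is judged:
By the outcome, as a careful person would: the job done as asked, in the order asked, and still so for the second after the job is handed in, with the robot touching nothing.
It also fails if it takes over 61 s, if anything falls off the work surface, if the arm or the gripper's body presses on something with over 40 N, if the wrist force passes 120 N, or if a joint passes its speed limit or range.

## Robot

A 7-joint arm with a two-finger parallel gripper is mounted at the origin on the work surface. World frame = base frame: x ahead of the robot, y to its left, z up, the work surface at z = 0. Lengths are in m, angles in rad, forces in N, time in s.
With the tool pointing down it reaches from about 0.35 to 0.9 m from the base axis. Payload 19.9 kg.
Tool frame: the origin (TCP) lies at the very end of the fingers, on their centre line; the grasp point (between the pads) lies 19 mm behind it; x points along the fingers, z is the direction in which the jaws open and shut, and the axes are right-handed (so a half turn about x gives the same grasp; the last joint's range is limited). The gripper opens to 94 mm and grips with 3 to 60 N. Pads are 16 mm wide; open, the fingers measure 119 mm over their backs; the gripper's body (75 mm by 177 mm) begins 78 mm behind the grasp point.
Start: joints at [-1.272, 0.417, -0.01, 1.614, 0.005, 1.111, -0.053], TCP at [0.208, 0.589, 0.205] pointing down, gripper open.
Joint ranges: [-2.81, 2.81], [-0.39, 2.02], [-1.27, 1.25], [0.06, 2.57], [-1.19, 4.33], [0.19, 2], [-2.82, 2.82]. Speed limits (rad/s): [1.89, 1.89, 2.39, 2.39, 3.01, 3.01, 3.01].

## Interface

Orientations are given as a unit quaternion [w, x, y, z].
In Python, from cell import arm gives the robot as it stands.
- The arm moves only by the tool play_rows, never from a script. Its argument "plan" is text: rows parted by semicolons, each of 6 numbers parted by spaces: the shift along the tool's x, y, z in m, then the turn, a rotation vector about the tool's x, y, z in degrees. In form: x y z ax ay az; .... A call has 1 to 10 rows; each row is the pose to reach, as a shift and turn from the pose commanded when the call began, along the tool's axes at that moment; what a row does not reach only later rows make up. A row lasts 1/12 s, in which the tool goes at most 41.7 mm and 7.16 degrees, less where a joint would pass 70% of its speed; a pose out of reach is approached as far as the arm can. A call with a gripper value outside its range is refused whole. "claw" is the finger opening in m, from 0 to 0.094, set as the call begins (left out, the last holds). The fingers move at their own pace and stop on an object; the grip force is fixed at half the most. Time passes only in rows, so rows that repeat a pose let the fingers close. It gives the time, the measured TCP pose, the force and the opening at its end, in the units of the state.
- arm.observe(): the state, without advancing time (a new reading comes with each control period).
- arm.get_image(name): name is "scene" or "top" or "wrist"; returns a dict with "image" (480x640x3 uint8, blue, green, red), "camera_matrix" (3x3 intrinsics, pixels), "T" (4x4, takes a point from camera to world coordinates); the wrist camera has in their place "tool_from_camera" (4x4, takes a point from camera to tool coordinates, whose origin is the TCP and whose axes are the tool frame's). Camera axes: x right, y down, z forward; pixel columns grow to the right and rows downward; lengths in m; the calibration is good to about 2 mm. A picture is of the moment at which its call begins: read the wrist's pose just before it. There is no depth.
- arm.sign_off(): hands the job in, once; it reports no verdict.
The state is a dict: "t": time; "joints": joint angles; "dq": joint speeds; "effort": joint torques, N m; "tool_pos": TCP position; "eef_rot": TCP orientation; "contact_force": force on the tool from outside, world axes, zero at the start; "wrist_torque": the same for the moment, N m; "width": finger opening in m.
Only numpy, scipy, OpenCV 4.12 (cv2) and the standard library are available. Lean on these libraries where they do the work, as an engineer would, in place of code of your own. Each camera call takes 0.05 s, during which the arm holds its last target.

## Working session

There is one attempt and no reset: what is moved stays moved. The work goes in short steps, Python scripts to look and compute and a tool call to move; the robot and the scene stay as the last step left them, time stands still between calls to the robot, and variables do not carry over. Pictures are saved under pics/ and viewed, and the job is handed in when it is done.

Besides the shell and the picture viewer there is one more tool, called after "Request:" as name(argument=value, ...) on one line, values as JSON. play_rows: Moves the arm, as the interface text tells. Its arguments: {"type":"object","properties":{"plan":{"type":"string"},"claw":{"type":"number"}},"required":["plan"]}

```bash
ls; mkdir -p pics
python3 - <<'E'
from cell import arm
import cv2
print(arm.observe())
for n in ("scene","top","wrist"):
    r=arm.get_image(n); cv2.imwrite(f"pics/{n}0.png",r["image"])
    print(n,r["camera_matrix"].tolist(), (r["T"] if "T" in r else r["tool_from_camera"]).round(4).tolist())
E
```

```text
pics
{'t': 0.0, 'joints': array([-1.27251129,  0.41797173, -0.01025974,  1.61416086,  0.00470678,
        1.11069126, -0.05300417]), 'dq': array([ 3.63269093e-04,  4.50616208e-04,  2.37517129e-05, -1.68513468e-05,
        5.35318969e-04, -1.04684232e-03, -6.38296737e-04]), 'effort': array([ 6.66973465e-04, -8.51241088e+01,  6.38878327e-01, -4.25998378e+01,
       -4.88784921e-02,  1.86900428e-02,  1.20553132e-04]), 'tool_pos': array([0.20821812, 0.5889046 , 0.20483248]), 'eef_rot': array([ 0.57702225, -0.40853234,  0.57767017,  0.40797526]), 'contact_force': array([-0.69263835, -0.31042542, -0.41933259]), 'wrist_torque': array([-0.03610062, -0.00648491, -0.00795046]), 'width': 0.09406780032468832}
scene [[568.633222168725, 0.0, 331.83029189863623], [0.0, 568.633222168725, 240.65800025509833], [0.0, 0.0, 1.0]] [[-0.514, 0.4585, -0.725, 1.2411], [0.8578, 0.2823, -0.4296, 0.5686], [0.0076, -0.8427, -0.5384, 0.6471], [0.0, 0.0, 0.0, 1.0]]
top [[443.6713467449874, 0.0, 316.86027381945325], [0.0, 443.6713467449874, 236.11634145488273], [0.0, 0.0, 1.0]] [[0.0047, -0.989, 0.1477, 0.3858], [-0.9994, -0.0099, -0.0343, 0.1675], [0.0354, -0.1474, -0.9884, 0.9333], [0.0, 0.0, 0.0, 1.0]]
wrist [[363.06536157564483, 0.0, 324.0244195133676], [0.0, 363.06536157564483, 239.8826711526534], [0.0, 0.0, 1.0]] [[-0.0002, -0.2601, 0.9656, -0.1775], [-0.0008, -0.9656, -0.2601, 0.0748], [1.0, -0.0008, -0.0, -0.0006], [0.0, 0.0, 0.0, 1.0]]
```

View pics/scene0.png

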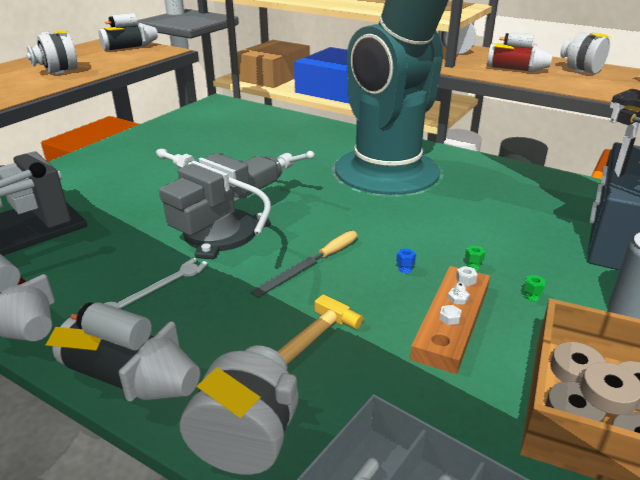

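View pics/top0.png

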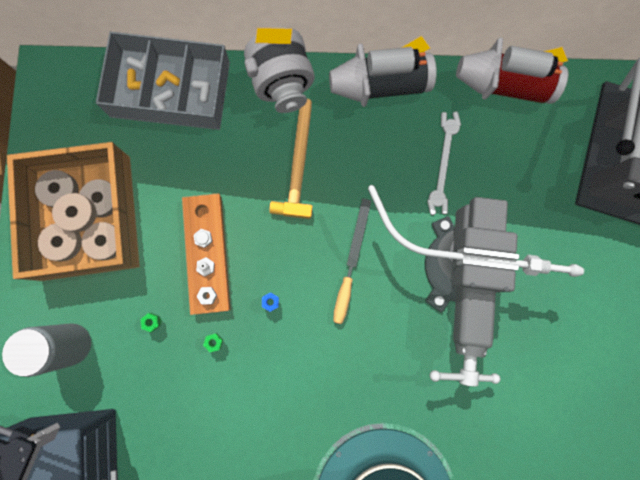

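View pics/wrist0.png

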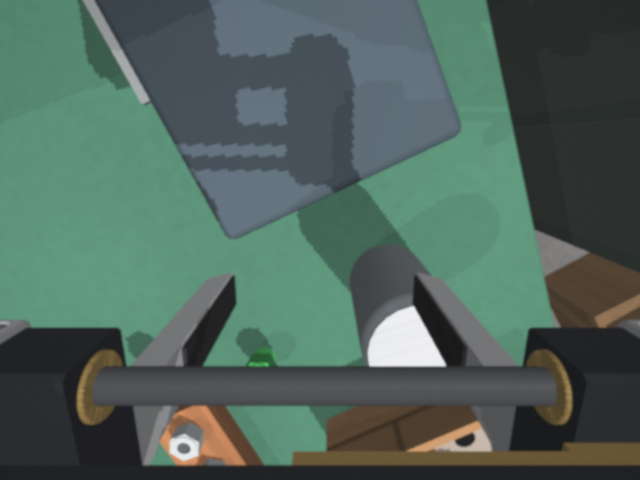

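Run:
```python
import cv2
t=cv2.imread("pics/top0.png"); s=cv2.imread("pics/scene0.png")
a=cv2.resize(t[180:330,170:290],None,fx=5,fy=5,interpolation=cv2.INTER_CUBIC)
cv2.imwrite("pics/c_block.png",a[:600])
cv2.imwrite("pics/c_pipe.png",cv2.resize(t[170:300,350:540],None,fx=4.2,fy=4.2,interpolation=cv2.INTER_CUBIC))
cv2.imwrite("pics/c_nuts.png",cv2.resize(s[240:380,390:560],None,fx=4.2,fy=4.2,interpolation=cv2.INTER_CUBIC))
```

```text
(no output)
```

View pics/c_block.png

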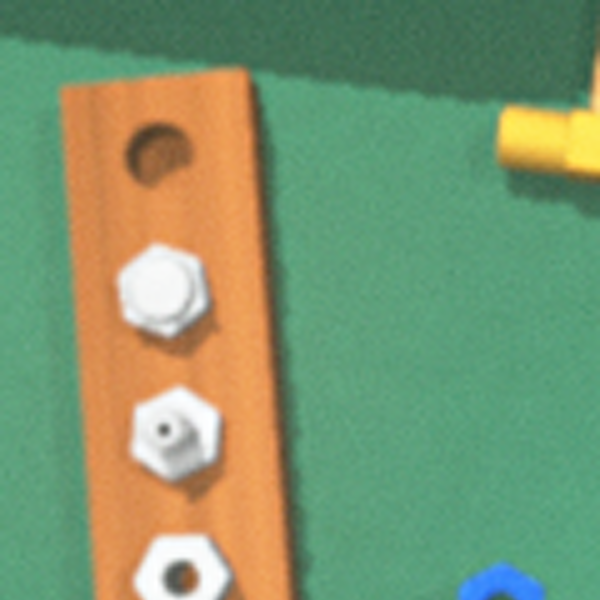

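View pics/c_pipe.png

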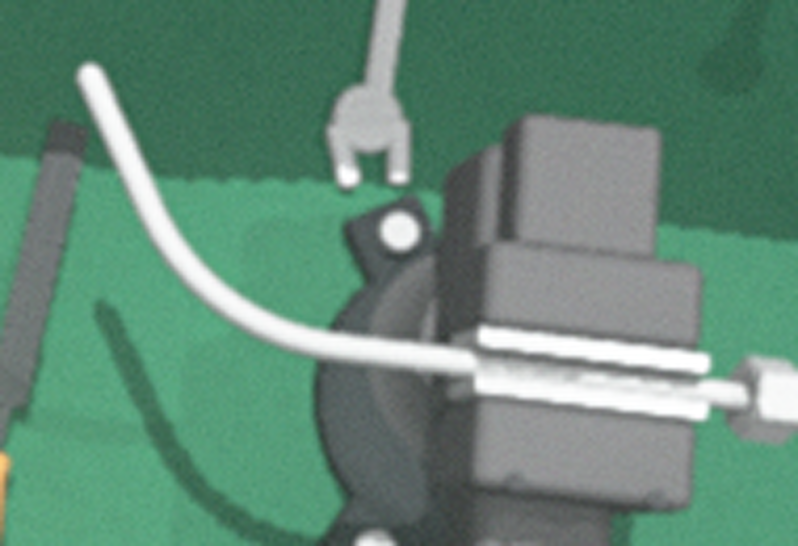

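View pics/c_nuts.png

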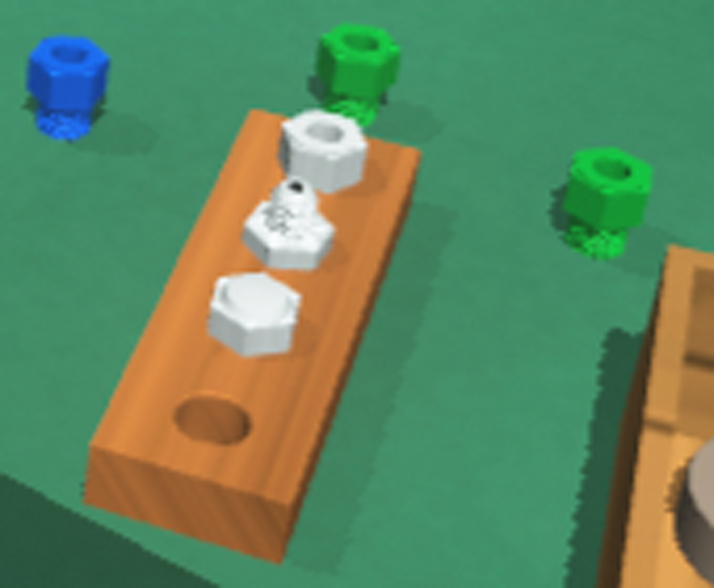

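```bash
cat > h.py <<'E'
import numpy as np, cv2
from scipy.optimize import least_squares
from scipy.spatial.transform import Rotation as R
TOPK=np.array([[443.6713467449874,0,316.86027381945325],[0,443.6713467449874,236.11634145488273],[0,0,1]])
def ray(r,uv,T=None):
    T=r["T"] if T is None else T
    d=np.linalg.inv(r["camera_matrix"])@np.array([uv[0],uv[1],1.]); d=T[:3,:3]@d
    return T[:3,3],d
def onplane(r,uv,z,T=None):
    o,d=ray(r,uv,T); return o+d*(z-o[2])/d[2]
def proj(r,P,T=None):
    T=r["T"] if T is None else T
    P=np.atleast_2d(P); c=(P-T[:3,3])@T[:3,:3]; p=c@r["camera_matrix"].T
    return p[:,:2]/p[:,2:]
def quat(q): return R.from_quat([q[1],q[2],q[3],q[0]])
def toolT(s):
    T=np.eye(4); T[:3,:3]=quat(s["eef_rot"]).as_matrix(); T[:3,3]=s["tool_pos"]; return T
def pipe_pts(n=25):
    s=np.linspace(4,55,n//3); A=np.c_[s,0*s,0*s]
    a=np.radians(np.linspace(3,60,n//3)); B=np.c_[55+100*np.sin(a),-100+100*np.cos(a),0*a]
    e=np.array([177-0,-111,0]); b=np.array([55+86.6,-50,0]); t=np.linspace(.1,.93,n//3)[:,None]
    return np.r_[A,B,b+(e-b)*t]/1000
def pose2(p,P):
    c,s=np.cos(p[2]),np.sin(p[2]); return np.c_[p[0]+c*P[:,0]-s*P[:,1],p[1]+s*P[:,0]+c*P[:,1],p[3]+P[:,2]]
E
cat > fit.py <<'E'
from h import *
from cell import arm
from scipy.ndimage import map_coordinates
rt=arm.get_image("top"); rs=arm.get_image("scene")
# initial guess from top
e=onplane(rt,(371.9,187.1),.137); j=onplane(rt,(462,256),.137); print(e,j)
p0=np.array([j[0],j[1],np.pi/2,.137])
v=(e-j)[:2]; p0[2]=np.arctan2(v[1],v[0])-np.arctan2(-111,177)
P=pipe_pts(30)
def resid(p,r,ret=False):
    g=r["image"].astype(float).min(2)
    uv=proj(r,pose2(p,P)); d=np.gradient(uv,axis=0); d/=np.linalg.norm(d,axis=1)[:,None]; n=np.c_[-d[:,1],d[:,0]]
    k=np.linspace(-7,7,57); out=[]
    for u,nn in zip(uv,n):
        q=u+k[:,None]*nn; v=map_coordinates(g,[q[:,1],q[:,0]],order=1)
        w=np.clip(v-150,0,60); out.append((w*k).sum()/w.sum() if w.sum()>100 else np.nan)
    return np.array(out)
def fit(rs_,p0):
    p=p0.copy()
    for it in range(12):
        ks=[np.r_[resid(p,r)] for r in rs_]
        tg=[proj(r,pose2(p,P)) for r in rs_]
        T=[]
        for r,uv,k in zip(rs_,tg,ks):
            d=np.gradient(uv,axis=0); d/=np.linalg.norm(d,axis=1)[:,None]; n=np.c_[-d[:,1],d[:,0]]
            T.append((uv+k[:,None]*n,n))
        def f(x):
            o=[]
            for r,(t,n) in zip(rs_,T):
                e=((proj(r,pose2([*x,.137],P))-t)*n).sum(1); o.append(np.where(np.isnan(e),0,e))
            return np.concatenate(o)
        s=least_squares(f,p[:3],loss="soft_l1",f_scale=.5,diff_step=1e-5); p[:3]=s.x
    return p,np.abs(s.fun)
for nm,l in (("top",[rt]),("scene",[rs]),("both",[rt,rs])):
    p,f=fit(l,p0); E=pose2(p,np.array([[.177,-.111,0]]))[0]
    print(nm,p.round(4),"yawdeg",np.degrees(p[2]).round(2),"res",f.mean().round(2),f.max().round(2),"end",E.round(4))
    if nm=="top": p0=p
# nut bore centre
print("nut top", onplane(rt,(206.2,295.6),.05), "scene", onplane(rs,(390+324/4.2,240+133/4.2),.05))
from h import toolT
print(toolT(arm.observe()).round(3))
for r,nm in ((rt,"top"),(rs,"scene")):
    im=r["image"].copy()
    for u in proj(r,pose2(p,pipe_pts(30))): cv2.circle(im,tuple(u.astype(int)),1,(0,0,255),-1)
    cv2.imwrite(f"pics/fit_{nm}.png",im)
t=rt["image"]; 
cv2.imwrite("pics/c_nut2.png",cv2.resize(t[275:325,180:235],None,fx=10,fy=10,interpolation=cv2.INTER_CUBIC))
E
python3 fit.py
```

```text
[0.59773734 0.03813309 0.137     ] [ 0.47076088 -0.12537947  0.137     ]
top [ 0.4718 -0.1212  1.4564  0.137 ] yawdeg 83.45 res 0.04 0.08 end [0.6023 0.042  0.137 ]
scene [ 0.4663 -0.1274  1.4621  0.137 ] yawdeg 83.77 res 0.15 1.17 end [0.5959 0.0365 0.137 ]
both [ 0.4707 -0.1224  1.4542  0.137 ] yawdeg 83.32 res 0.72 2.47 end [0.6016 0.0405 0.137 ]
nut top [0.39789753 0.35302806 0.05      ] scene [0.39819309 0.35318999 0.05      ]
[[-0.    -0.943  0.333  0.208]
 [-0.001  0.333  0.943  0.589]
 [-1.    -0.    -0.001  0.205]
 [ 0.     0.     0.     1.   ]]
```

```bash
cat >> fit.py <<'E'
np.save("pipe_both.npy",p)
for nm,l in (("top",rt),("scene",rs)):
    q,_=fit([l],p0)
    im=cv2.resize(l["image"],None,fx=4,fy=4,interpolation=cv2.INTER_CUBIC)
    for pt,c in ((q,(0,0,255)),):
        for X in ([.177,-.111,0],[0,0,0],[.055,0,0]):
            u=proj(l,pose2(pt,np.array([X])))[0]*4+1.5; cv2.circle(im,tuple(u.astype(int)),3,c,-1)
    x,y,w,h=(350,170,150,110) if nm=="top" else (150,140,150,110)
    cv2.imwrite(f"pics/fz_{nm}.png",im[y*4:(y+h)*4,x*4:(x+w)*4])
E
python3 fit.py >/dev/null
```

```text
(no output)
```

View pics/fz_top.png

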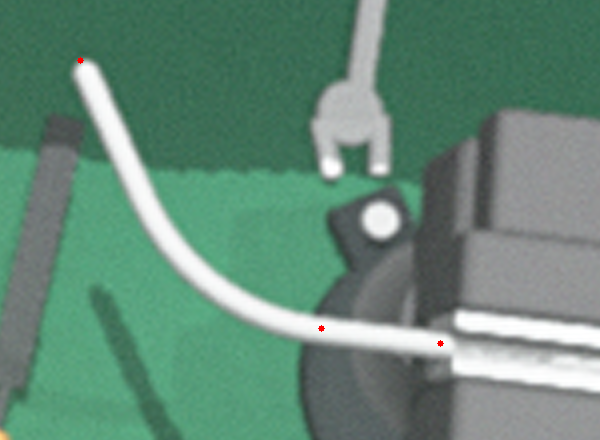

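View pics/fz_scene.png

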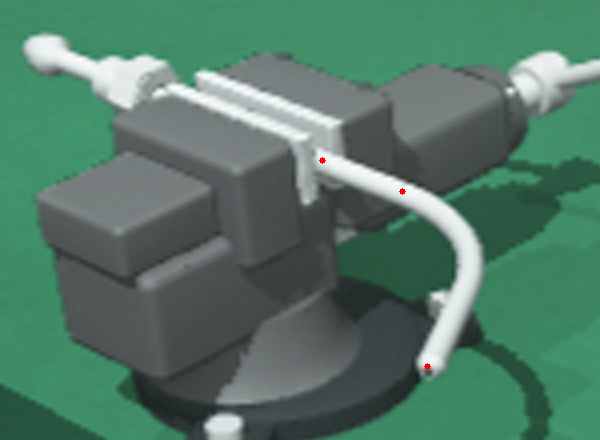

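View pics/c_nut2.png

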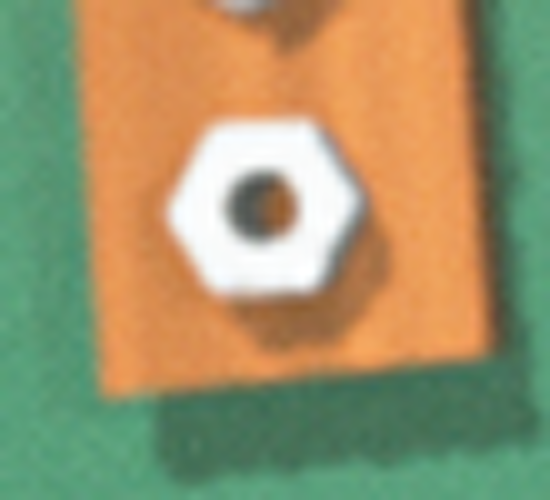

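```bash
sed -e '/^for nm,l in (("top",\[rt\])/,$d' fit.py > fit2.py
cat >> fit2.py <<'E'
ends={"top":np.array([350+(84-1.5)/4,170+(61-1.5)/4]),"scene":np.array([150+(432-1.5)/4,140+(372-1.5)/4])}
def fit3(r,nm,p0,zfree):
    p=p0.copy()
    for it in range(10):
        k=resid(p,r); uv=proj(r,pose2(p,P)); d=np.gradient(uv,axis=0); d/=np.linalg.norm(d,axis=1)[:,None]; n=np.c_[-d[:,1],d[:,0]]; t=uv+k[:,None]*n
        ok=~np.isnan(k)
        def f(x):
            x=x if zfree else [*x,.137]
            o=((proj(r,pose2(x,P))-t)*n).sum(1)[ok]
            return np.r_[o,2*(proj(r,pose2(x,np.array([[.177,-.111,0]])))[0]-ends[nm])]
        s=least_squares(f,p if zfree else p[:3],loss="soft_l1",f_scale=.3); p[:len(s.x)]=s.x
    return p,s.fun
for r,nm in ((rt,"top"),(rs,"scene")):
  for z in (0,1):
    p,f=fit3(r,nm,p0,z); E=pose2(p,np.array([[.177,-.111,0]]))[0]
    print(nm,z,p.round(4),np.degrees(p[2]).round(2),"res",np.abs(f).mean().round(2),f[-2:].round(2),"end",E.round(4))
E
python3 fit2.py
```

```text
[0.59773734 0.03813309 0.137     ] [ 0.47076088 -0.12537947  0.137     ]
top 0 [ 0.4717 -0.1216  1.4583  0.137 ] 83.55 res 0.09 [-1.48  0.01] end [0.6019 0.0418 0.137 ]
top 1 [ 0.4726 -0.1223  1.4526  0.1301] 83.23 res 0.1 [-1.13  0.11] end [0.6037 0.0404 0.1301]
scene 0 [ 0.4665 -0.1269  1.4612  0.137 ] 83.72 res 0.28 [-2.16 -2.56] end [0.5962 0.0369 0.137 ]
scene 1 [ 0.4904 -0.1085  1.4614  0.1532] 83.73 res 0.27 [-3.15 -0.21] end [0.6201 0.0553 0.1532]
```

```bash
cat > go.py <<'E'
import sys
from h import *
from cell import arm
def Rdown(jaw,tilt=0,):
    # tool x down, jaw axis at azimuth jaw; tilt deg rotates about tool z
    z=np.array([np.cos(np.radians(jaw)),np.sin(np.radians(jaw)),0]); x=np.array([0,0,-1.]); y=np.cross(z,x)
    M=np.c_[x,y,z]
    return M@R.from_euler("z",tilt,degrees=True).as_matrix()
def rel(pos,M):
    s=arm.observe(); T=toolT(s)
    d=T[:3,:3].T@(np.array(pos)-T[:3,3]); v=R.from_matrix(T[:3,:3].T@M).as_rotvec(degrees=True)
    print("t",round(s["t"],2),"pos",s["tool_pos"].round(4),"F",s["contact_force"].round(1),"w",round(s["width"],4),"q",s["joints"].round(2))
    print("tool x",T[:3,0].round(3),"z",T[:3,2].round(3),"jawaz",np.degrees(np.arctan2(T[1,2],T[0,2])).round(2))
    print("ROW",d.round(4),v.round(2))
if __name__=="__main__":
    a=[float(x) for x in sys.argv[1:]]
    rel(a[:3],Rdown(a[3],a[4] if len(a)>4 else 0))
E
python3 go.py .398 .353 .12 -58.5
python3 - <<'E'
from h import *
from cell import arm
r=arm.get_image("top")
for uv,z in (((270,301),.04),((290,209),.03),((310,210),.03),((272,209),.03),((365,203),.01),((228,312),.03),((222,195),.03),((183,197),.03)): print(uv,onplane(r,uv,z).round(3))
print(proj(r,[[.52,.24,0],[.48,.24,0]]))
E
```

```text
t 0.45 pos [0.2083 0.5892 0.2054] F [ 0.8 -0.9 -0.2] w 0.0939 q [-1.27  0.42 -0.01  1.61  0.    1.11 -0.05]
tool x [-0. -0. -1.] z [ 0.333  0.943 -0.   ] jawaz 70.53
ROW [ 0.0854 -0.2576 -0.1594] [ 1.2903e+02 -0.0000e+00  1.0000e-02]
(270, 301) [0.388 0.229 0.04 ]
(290, 209) [0.577 0.192 0.03 ]
(310, 210) [0.575 0.151 0.03 ]
(272, 209) [0.577 0.229 0.03 ]
(365, 203) [0.596 0.033 0.01 ]
(228, 312) [0.366 0.313 0.03 ]
(222, 195) [0.605 0.333 0.03 ]
(183, 197) [0.6   0.413 0.03 ]
[[267.35516931 238.08623296]
 [266.95256311 256.89156204]]
```

Request:
play_rows(plan="0 -0.13 -0.08 35 0 0;0 -0.2576 -0.1594 64.5 0 0;0 -0.2576 -0.1594 64.5 0 0;0 -0.2576 -0.1594 64.5 0 0;0 -0.2576 -0.1594 64.5 0 0;0 -0.2576 -0.1594 64.5 0 0;0 -0.2576 -0.1594 64.5 0 0;0 -0.2576 -0.1594 64.5 0 0;0 -0.2576 -0.1594 64.5 0 0;0 -0.2576 -0.1594 64.5 0 0", claw=0.06)

```text
t: 1.33
tool_pos: [0.3987, 0.3523, 0.2056]
eef_rot: [0.706, -0.034, 0.706, 0.034]
contact_force: [-0.6, 0.4, -0.3]
width: 0.0601
```

```bash
python3 go.py .398 .353 .12 -58.5
```

```text
t 1.33 pos [0.3987 0.3523 0.2056] F [-0.6  0.4 -0.3] w 0.0601 q [-1.04  0.26  0.3   1.85 -0.09  1.04 -0.6 ]
tool x [ 0.  0. -1.] z [0.995 0.096 0.   ] jawaz 5.53
ROW [ 0.0856  0.0007 -0.0006] [ 6.403e+01  1.000e-02 -1.000e-02]
```

Request:
play_rows(plan="0.04 0 0 64 0 0;0.08 0 0 64 0 0;0.08 0.0007 -0.0006 64 0 0;0.08 0.0007 -0.0006 64 0 0;0.08 0.0007 -0.0006 64 0 0;0.08 0.0007 -0.0006 64 0 0;0.08 0.0007 -0.0006 64 0 0;0.08 0.0007 -0.0006 64 0 0;0.08 0.0007 -0.0006 64 0 0;0.08 0.0007 -0.0006 64 0 0")

```text
t: 2.17
tool_pos: [0.3968, 0.3545, 0.1253]
eef_rot: [0.618, 0.343, 0.619, -0.343]
contact_force: [-0.2, -0.8, 0.1]
width: 0.06
```

```bash
python3 go.py .398 .353 .033 -58.5
python3 - <<'E'
from h import *
from cell import arm
s=arm.observe(); r=arm.get_image("wrist"); T=toolT(s)@r["tool_from_camera"]
cv2.imwrite("pics/w1.png",r["image"]); print(proj(r,[[.398,.353,.05],[.398,.353,.03]],T)); np.save("T1.npy",T)
E
```

```text
t 2.17 pos [0.3968 0.3545 0.1253] F [-0.2 -0.8  0.1] w 0.06 q [-1.2   0.38  0.51  1.93 -0.24  0.88 -1.58]
tool x [-0. -0. -1.] z [ 0.53  -0.848  0.   ] jawaz -57.98
ROW [0.0923 0.0003 0.0019] [0.52 0.   0.01]
[[325.60678101 249.405203  ]
 [325.47378837 242.12855846]]
```

View pics/w1.png

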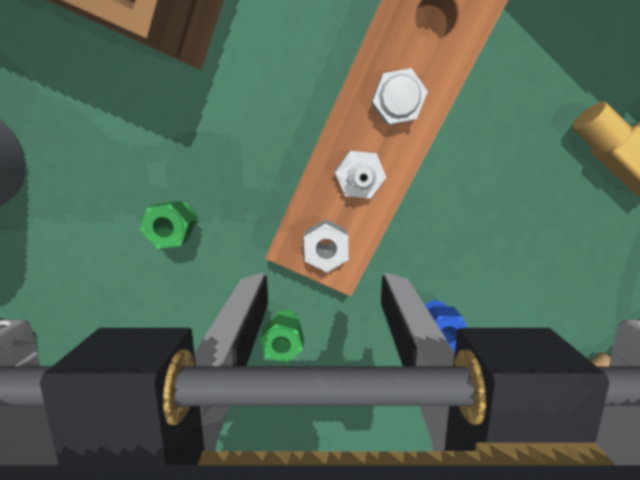

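Request:
play_rows(plan="0.04 0 0.002 0.5 0 0;0.075 0 0.002 0.5 0 0;0.0923 0 0.0019 0.5 0 0;0.0923 0 0.0019 0.5 0 0;0.0923 0 0.0019 0.5 0 0")

```text
t: 2.63
tool_pos: [0.3979, 0.3521, 0.0324]
eef_rot: [0.618, 0.342, 0.619, -0.343]
contact_force: [0.0, -0.4, -0.3]
width: 0.06
```

```bash
python3 go.py .398 .353 .033 -58.5
```

```text
t 2.63 pos [0.3979 0.3521 0.0324] F [ 0.  -0.4 -0.3] w 0.06 q [-1.13  0.53  0.44  1.99 -0.34  0.7  -1.5 ]
tool x [-0.001 -0.001 -1.   ] z [ 0.53  -0.848  0.   ] jawaz -58.01
ROW [-0.0006  0.0005 -0.0007] [0.49 0.   0.08]
```

Request:
play_rows(plan="-0.0005 0.0005 -0.0005 0.5 0 0;-0.0005 0.0005 -0.0005 0.5 0 0;-0.0005 0.0005 -0.0005 0.5 0 0;-0.0005 0.0005 -0.0005 0.5 0 0;-0.0005 0.0005 -0.0005 0.5 0 0;-0.0005 0.0005 -0.0005 0.5 0 0", claw=0.02)

```text
t: 3.13
tool_pos: [0.3985, 0.353, 0.0338]
eef_rot: [0.616, 0.348, 0.616, -0.348]
contact_force: [-0.4, 0.9, 2.3]
width: 0.032
```

```bash
python3 go.py .398 .353 .12 -58.5
```

```text
t 3.13 pos [0.3985 0.353  0.0338] F [-0.4  0.9  2.3] w 0.032 q [-1.14  0.53  0.44  1.98 -0.34  0.7  -1.51]
tool x [ 0.  0. -1.] z [ 0.516 -0.857 -0.   ] jawaz -58.93
ROW [-0.0862 -0.0004 -0.0003] [-0.43 -0.01 -0.01]
```

Request:
play_rows(plan="-0.03 0 0 0 0 0;-0.07 0 0 0 0 0;-0.11 0 0 0 0 0;-0.11 0.03 0.1 0 0 7;-0.11 0.032 0.145 0 0 14;-0.11 0.032 0.145 0 0 21;-0.11 0.032 0.145 0 0 28;-0.11 0.032 0.145 0 0 35;-0.11 0.032 0.145 0 0 42;-0.11 0.032 0.145 0 0 45")

```text
t: 3.97
tool_pos: [0.4983, 0.2506, 0.1505]
eef_rot: [0.681, 0.509, 0.504, -0.153]
contact_force: [-0.2, 1.7, -1.5]
width: 0.0316
```

```bash
python3 go.py .4857 .2362 .05 -58.9 45
```

```text
t 3.97 pos [0.4983 0.2506 0.1505] F [-0.2  1.7 -1.5] w 0.0316 q [-1.12  0.17  0.69  2.3  -0.92  0.22 -0.63]
tool x [ 0.446  0.305 -0.841] z [ 0.53  -0.847 -0.026] jawaz -57.96
ROW [ 0.0745 -0.0696  0.0082] [-0.21 -1.76 12.31]
```

Request:
play_rows(plan="0.03 -0.03 0 0 0 0;0.055 -0.05 0.004 0 -1.5 4;0.0745 -0.0696 0.008 0 -1.5 12;0.0745 -0.0696 0.008 0 -1.5 12;0.0745 -0.0696 0.008 0 -1.5 12;0.0745 -0.0696 0.008 0 -1.5 12")

```text
t: 4.47
tool_pos: [0.4984, 0.2308, 0.177]
eef_rot: [0.692, 0.528, 0.477, -0.124]
contact_force: [0.3, 0.4, -2.0]
width: 0.0316
```

```bash
python3 go.py .4857 .2362 .027 -58.9 45
```

```text
t 4.47 pos [0.4984 0.2308 0.177 ] F [ 0.3  0.4 -2. ] w 0.0316 q [-1.43  0.09  1.04  2.37 -1.19  0.19 -0.3 ]
tool x [ 0.515  0.333 -0.79 ] z [ 0.529 -0.849 -0.013] jawaz -58.08
ROW [ 0.1138 -0.0983 -0.0094] [ 0.13 -1.09  7.19]
```

```bash
python3 go.py .4893 .2138 .16 -58.9 -45;python3 go.py .4893 .2138 .16 -58.9 -0
```

```text
t 4.47 pos [0.4984 0.2308 0.177 ] F [ 0.3  0.4 -2. ] w 0.0316 q [-1.43  0.09  1.04  2.37 -1.19  0.19 -0.3 ]
tool x [ 0.515  0.333 -0.79 ] z [ 0.529 -0.849 -0.013] jawaz -58.08
ROW [ 0.0031 -0.0235  0.0099] [  0.95  -0.74 -82.81]
t 4.47 pos [0.4984 0.2308 0.177 ] F [ 0.3  0.4 -2. ] w 0.0316 q [-1.43  0.09  1.04  2.37 -1.19  0.19 -0.3 ]
tool x [ 0.515  0.333 -0.79 ] z [ 0.529 -0.849 -0.013] jawaz -58.08
ROW [ 0.0031 -0.0235  0.0099] [  0.55  -0.97 -37.81]
```

Request:
play_rows(plan="0.003 -0.0235 0.01 0 -0.7 -7;0.003 -0.0235 0.01 0 -0.7 -14;0.003 -0.0235 0.01 0 -0.7 -21;0.003 -0.0235 0.01 0 -0.7 -28;0.003 -0.0235 0.01 0 -0.7 -35;0.003 -0.0235 0.01 0.5 -0.7 -42;0.003 -0.0235 0.01 0.5 -0.7 -49;0.003 -0.0235 0.01 0.5 -0.7 -56;0.003 -0.0235 0.01 0.5 -0.7 -63;0.003 -0.0235 0.01 0.5 -0.7 -70")

```text
t: 5.3
tool_pos: [0.4896, 0.2148, 0.1601]
eef_rot: [0.519, 0.193, 0.681, -0.479]
contact_force: [-0.0, 0.8, -0.2]
width: 0.0315
```

```bash
python3 go.py .4893 .2138 .06 -58.9 -45
```

```text
t 5.3 pos [0.4896 0.2148 0.1601] F [-0.   0.8 -0.2] w 0.0315 q [-1.1   0.83  0.99  1.54 -0.48  1.58 -1.03]
tool x [-0.386 -0.235 -0.892] z [ 0.522 -0.853 -0.002] jawaz -58.52
ROW [0.0896 0.0445 0.0008] [  0.36   0.15 -18.12]
```

Request:
play_rows(plan="0.03 0.015 0 0 0 -6;0.06 0.03 0 0 0 -12;0.0896 0.0445 0.001 0.3 0 -18;0.0896 0.0445 0.001 0.3 0 -18;0.0896 0.0445 0.001 0.3 0 -18")

```text
t: 5.72
tool_pos: [0.4887, 0.2123, 0.0562]
eef_rot: [0.438, 0.085, 0.701, -0.557]
contact_force: [0.1, -0.2, -0.1]
width: 0.0319
```

```bash
python3 go.py .4893 .2138 .027 -58.9 -45
```

```text
t 5.72 pos [0.4887 0.2123 0.0562] F [ 0.1 -0.2 -0.1] w 0.0319 q [-0.96  1.13  0.86  1.35 -0.48  1.75 -1.05]
tool x [-0.603 -0.368 -0.708] z [ 0.518 -0.855  0.003] jawaz -58.78
ROW [ 0.0197  0.0215 -0.0011] [-0.04  0.21 -0.09]
```

Request:
play_rows(plan="0.007 0.008 -0.001 0 0.2 0;0.014 0.015 -0.001 0 0.2 0;0.0195 0.021 -0.001 0 0.2 0;0.0195 0.021 -0.001 0 0.2 0;0.0195 0.021 -0.001 0 0.2 0")

```text
t: 6.13
tool_pos: [0.4905, 0.2157, 0.0325]
eef_rot: [0.438, 0.089, 0.702, -0.554]
contact_force: [0.1, 0.4, -1.1]
width: 0.032
```

```bash
python3 go.py .4893 .2138 .027 -58.9 -45
python3 - <<'E'
from cell import arm; import cv2
i=arm.get_image("scene")["image"]; cv2.imwrite("pics/s2.png",cv2.resize(i[120:360,280:600],None,fx=2.5,fy=2.5))
E
```

```text
t 6.13 pos [0.4905 0.2157 0.0325] F [ 0.1  0.4 -1.1] w 0.032 q [-0.95  1.15  0.85  1.34 -0.51  1.72 -1.06]
tool x [-0.6   -0.36  -0.714] z [ 0.516 -0.856 -0.002] jawaz -58.91
ROW [0.0053 0.0024 0.0011] [ 0.06 -0.08 -0.6 ]
```

View pics/s2.png

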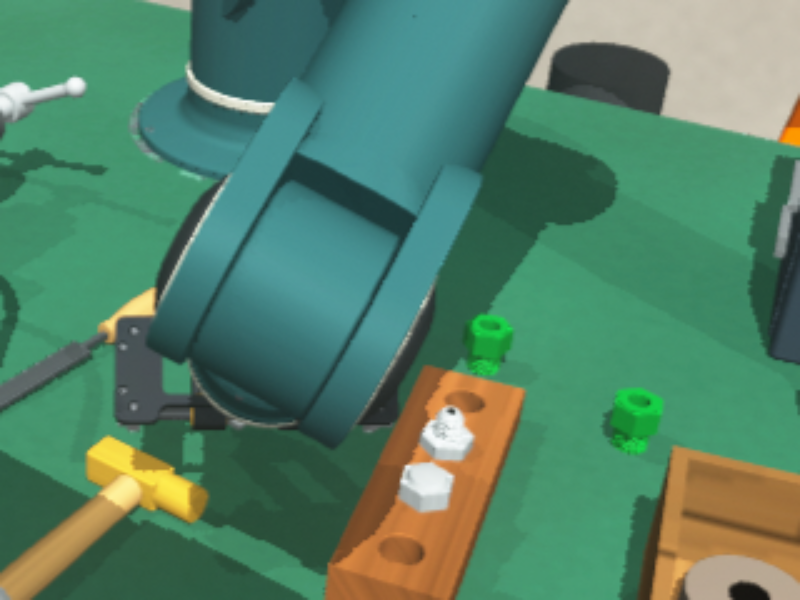

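Request:
play_rows(plan="0.002 0.002 0 0 0 0;0.004 0.004 0 0 0 0;0.004 0.004 0 0 0 0")

```text
t: 6.43
tool_pos: [0.4904, 0.2153, 0.0257]
eef_rot: [0.438, 0.089, 0.702, -0.555]
contact_force: [2.4, 1.9, 2.1]
width: 0.0316
```

```bash
python3 go.py .4893 .2138 .027 -58.9 -45
```

```text
t 6.43 pos [0.4904 0.2153 0.0257] F [2.4 1.9 2.1] w 0.0316 q [-0.95  1.16  0.85  1.34 -0.51  1.72 -1.06]
tool x [-0.601 -0.361 -0.713] z [ 0.516 -0.856 -0.001] jawaz -58.91
ROW [ 0.0003 -0.0022  0.0007] [ 0.03 -0.05 -0.48]
```

Request:
play_rows(plan="0 0 0 0 0 0;0 0 0 0 0 0;0 0 0 0 0 0;0 0 0 0 0 0;0 0 0 0 0 0", claw=0.075)

```text
t: 6.85
tool_pos: [0.4903, 0.2152, 0.0256]
eef_rot: [0.438, 0.089, 0.702, -0.555]
contact_force: [0.8, -0.7, -0.2]
width: 0.0616
```

```bash
python3 go.py .4893 .2138 .027 -58.9 -45
python3 - <<'E'
from cell import arm; import cv2
i=arm.get_image("wrist")["image"]; cv2.imwrite("pics/w2.png",i)
E
```

```text
t 6.85 pos [0.4903 0.2152 0.0256] F [ 0.8 -0.7 -0.2] w 0.0616 q [-0.95  1.16  0.85  1.34 -0.51  1.72 -1.06]
tool x [-0.601 -0.361 -0.713] z [ 0.516 -0.857 -0.001] jawaz -58.93
ROW [ 0.0001 -0.0021  0.0006] [ 0.02 -0.06 -0.46]
```

View pics/w2.png

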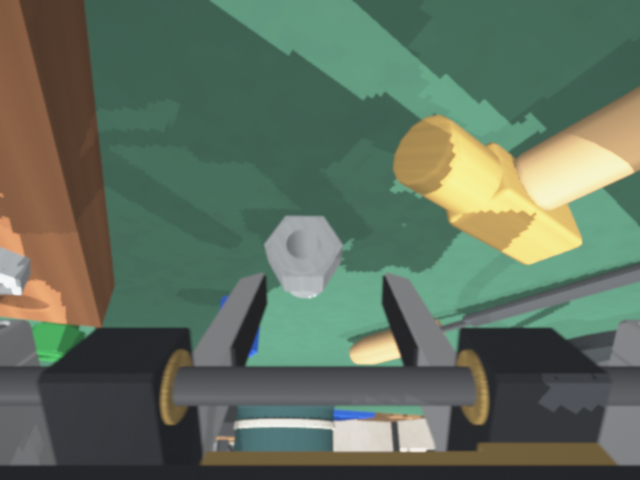

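```bash
python3 go.py .48 .21 .17 -58.9 0
```

```text
t 6.9 pos [0.4903 0.2152 0.0256] F [-0.1 -0.2  0. ] w 0.0656 q [-0.95  1.16  0.85  1.34 -0.51  1.72 -1.06]
tool x [-0.601 -0.361 -0.713] z [ 0.516 -0.856 -0.001] jawaz -58.93
ROW [-0.0948 -0.1094 -0.001 ] [-0.   -0.06 44.54]
```

Request:
play_rows(plan="-0.04 0 0 0 0 0;-0.08 0 0 0 0 0;-0.1 -0.05 0 0 0 7;-0.108 -0.1 0.0008 0 0 14;-0.108 -0.1 0.0008 0 0 21;-0.108 -0.1 0.0008 0 0 28;-0.108 -0.1 0.0008 0 0 35;-0.108 -0.1 0.0008 0 0 42;-0.108 -0.1 0.0008 0 0 44.5")

```text
t: 7.65
tool_pos: [0.4944, 0.2163, 0.1733]
eef_rot: [0.616, 0.351, 0.615, -0.346]
contact_force: [1.4, 0.1, 1.2]
width: 0.0746
```

```bash
python3 go.py .48 .21 .17 -58.9 0
python3 - <<'E'
from h import *
from cell import arm
s=arm.observe();r=arm.get_image("wrist");np.savez("w3.npz",T=toolT(s)@r["tool_from_camera"],K=r["camera_matrix"]); cv2.imwrite("pics/w3.png",r["image"])
cv2.imwrite("pics/t3.png",arm.get_image("top")["image"])
E
```

```text
t 7.65 pos [0.4944 0.2163 0.1733] F [1.4 0.1 1.2] w 0.0746 q [-1.32  0.52  1.12  1.89 -0.54  1.07 -1.  ]
tool x [ 0.004  0.005 -1.   ] z [ 0.515 -0.857 -0.002] jawaz -59.0
ROW [ 0.0032 -0.0156 -0.002 ] [-0.1  -0.13 -0.37]
```

View pics/w3.png

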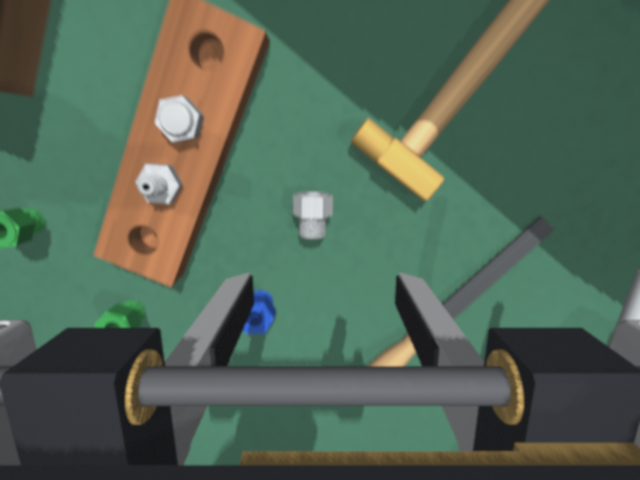

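Run:
```python
from h import *
im=cv2.imread("pics/w3.png"); cv2.imwrite("pics/w3c.png",cv2.resize(im[180:250,275:355],None,fx=8,fy=8,interpolation=cv2.INTER_CUBIC))
t=cv2.imread("pics/t3.png"); cv2.imwrite("pics/t3c.png",t)
w=dict(camera_matrix=np.load("w3.npz")["K"]); T=np.load("w3.npz")["T"]
for uv in ((312,239),(312,223),(312,196)):
    print(uv,onplane(w,uv,.0165,T).round(4),onplane(w,uv,.03,T).round(4))
```

```text
(312, 239) [0.4781 0.2193 0.0165] [0.4814 0.2207 0.03  ]
(312, 223) [0.4915 0.2272 0.0165] [0.4942 0.2283 0.03  ]
(312, 196) [0.5135 0.2401 0.0165] [0.5153 0.2406 0.03  ]
```

View pics/w3c.png

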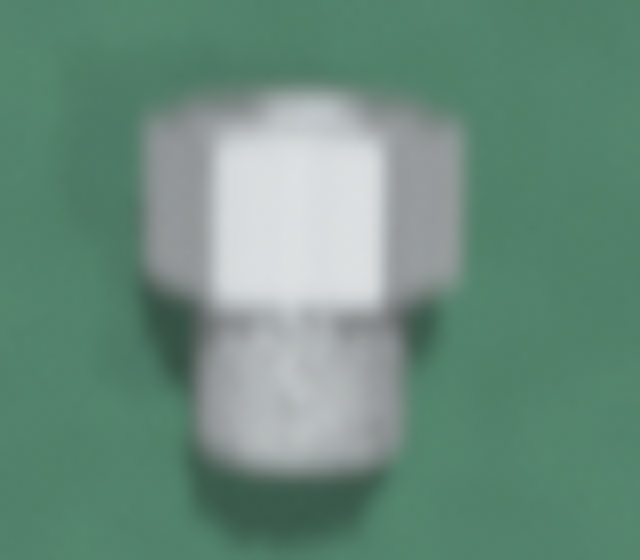

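Run:
```python
from h import *
w=dict(camera_matrix=np.load("w3.npz")["K"]); T=np.load("w3.npz")["T"]
a=onplane(w,(312.6,196.3),.032,T);b=onplane(w,(312.6,217.7),.032,T);c=onplane(w,(312.6,236.5),.024,T)
l=onplane(w,(275+143/8,205),.016,T); r=onplane(w,(275+463/8,205),.016,T)
d=(a-c)[:2]; print(a,b,c,np.linalg.norm(a-b),np.degrees(np.arctan2(*(a-b)[1::-1])),np.linalg.norm(l-r))
u=(a-b)/np.linalg.norm(a-b); m=b-u*.010; print("shank mid",m)
```

```text
[0.51560435 0.2401386  0.032     ] [0.49907756 0.23040255 0.032     ] [0.48228652 0.22080545 0.024     ] 0.01918137662503353 30.502645879966785 0.03724173559166564
shank mid [0.49046151 0.22532677 0.032     ]
```

```bash
python3 go.py .4896 .2248 .12 45 0
```

```text
t 7.75 pos [0.4928 0.2157 0.1732] F [1.2 0.7 0.1] w 0.0754 q [-1.32  0.52  1.12  1.89 -0.54  1.07 -1.  ]
tool x [ 0.001  0.006 -1.   ] z [ 0.514 -0.858 -0.004] jawaz -59.04
ROW [ 0.0533  0.0017 -0.0092] [-1.0404e+02  3.0000e-02 -3.9000e-01]
```

Request:
play_rows(plan="0 0.002 -0.009 -8 0 0;0 0.002 -0.009 -70 0 0;0 0.002 -0.009 -70 0 0;0 0.002 -0.009 -70 0 0;0 0.002 -0.009 -70 0 0;0 0.002 -0.009 -70 0 0;0 0.002 -0.009 -70 0 0;0 0.002 -0.009 -70 0 0;0 0.002 -0.009 -70 0 0;0 0.002 -0.009 -70 0 0")

```text
t: 8.58
tool_pos: [0.4919, 0.2254, 0.1729]
eef_rot: [0.703, -0.071, 0.704, 0.071]
contact_force: [-0.2, 0.0, -0.4]
width: 0.075
```

Request:
play_rows(plan="0 0 0 -8 0 0;0 0 0 -70 0 0;0 0 0 -70 0 0;0 0 0 -70 0 0;0 0 0 -70 0 0;0 0 0 -70 0 0;0 0 0 -70 0 0;0 0 0 -70 0 0;0 0 0 -70 0 0;0 0 0 -70 0 0")

```text
t: 9.42
tool_pos: [0.4919, 0.2253, 0.1728]
eef_rot: [0.535, -0.461, 0.536, 0.462]
contact_force: [-0.0, 0.4, -0.4]
width: 0.0752
```

```bash
python3 go.py .4896 .2248 .06 120.5 0
```

```text
t 9.42 pos [0.4919 0.2253 0.1728] F [-0.   0.4 -0.4] w 0.0752 q [-0.94  0.34  0.55  1.87 -0.21  0.99  1.13]
tool x [-0.002 -0.    -1.   ] z [ 0.149  0.989 -0.001] jawaz 81.44
ROW [ 0.1128  0.002  -0.0008] [-39.06   0.    -0.11]
```

Request:
play_rows(plan="0.02 0.002 -0.001 -39 0 0;0.04 0.002 -0.001 -39 0 0;0.07 0.002 -0.001 -39 0 0;0.09 0.002 -0.001 -39 0 0;0.11 0.002 -0.001 -39 0 0;0.11 0.002 -0.001 -39 0 0;0.11 0.002 -0.001 -39 0 0")

```text
t: 10.0
tool_pos: [0.4892, 0.2242, 0.0616]
eef_rot: [0.351, -0.612, 0.353, 0.614]
contact_force: [-0.4, 0.8, 0.4]
width: 0.075
```

```bash
python3 go.py .4896 .2248 .004 120.5 0
python3 - <<'E'
from h import *
from cell import arm
s=arm.observe();r=arm.get_image("wrist");T=toolT(s)@r["tool_from_camera"]; cv2.imwrite("pics/w4.png",r["image"])
print(proj(r,[[.4905,.2253,.0285],[.4823,.2208,.0165]],T))
E
```

```text
t 10.0 pos [0.4892 0.2242 0.0616] F [-0.4  0.8  0.4] w 0.075 q [-0.76  0.47  0.34  1.95 -0.23  0.76  1.81]
tool x [-0.004 -0.001 -1.   ] z [-0.503  0.864  0.001] jawaz 120.21
ROW [ 0.0576 -0.0009  0.0003] [-0.29  0.05 -0.21]
[[325.85848619 272.03663585]
 [326.14403058 251.85931197]]
```

View pics/w4.png

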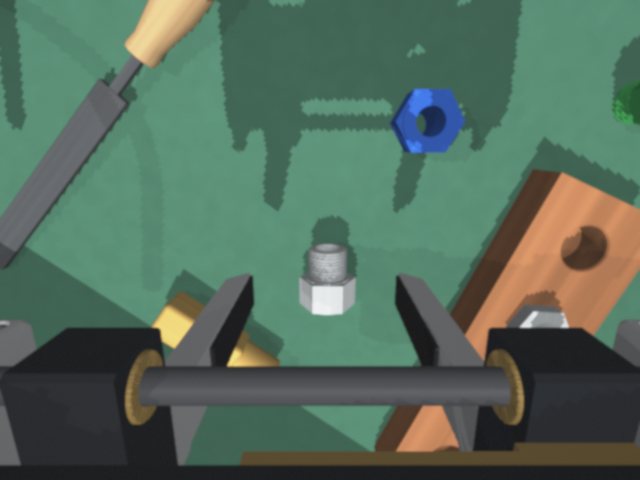

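Run:
```python
from h import *
from cell import arm
im=cv2.imread("pics/w4.png"); cv2.imwrite("pics/w4c.png",cv2.resize(im[225:325,280:380],None,fx=6,fy=6,interpolation=cv2.INTER_CUBIC))
s=arm.observe();r=arm.get_image("wrist");T=toolT(s)@r["tool_from_camera"]
u=np.array([np.cos(np.radians(30.5)),np.sin(np.radians(30.5))]); m=np.array([.4905,.2253])
for k,z in ((-10,.0285),(10,.0285),(10,.032),(30,.032),(-10,.0035)):
    print(k,z,(proj(r,[[*(m+u*k/1000),z]],T)[0]-[280,225])*6)
```

```text
-10 0.0285 [274.15142701 180.82418529]
10 0.0285 [275.86492685 364.45356235]
10 0.032 [276.04491679 377.42389784]
30 0.032 [277.70237646 555.19026385]
-10 0.0035 [273.15139991 114.67539775]
```

View pics/w4c.png

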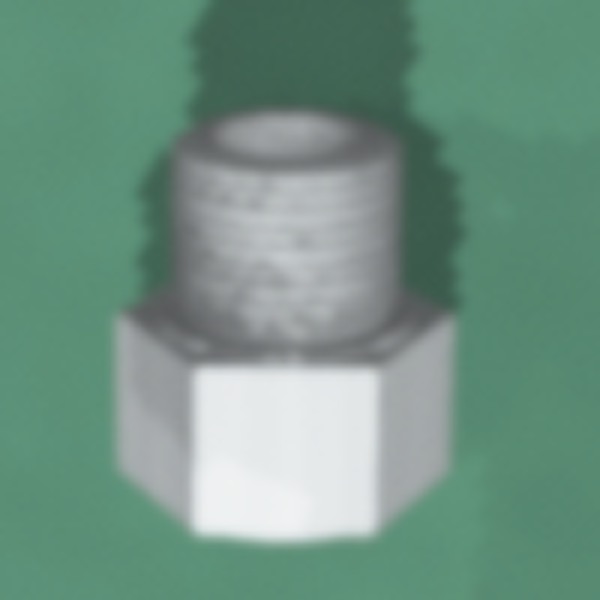

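Request:
play_rows(plan="0.03 0 0.001 0 0 0;0.05 0 0.001 0 0 0;0.057 0 0.001 0 0 0;0.057 0 0.001 0 0 0;0.057 0 0.001 0 0 0")

```text
t: 10.52
tool_pos: [0.4894, 0.2258, 0.0066]
eef_rot: [0.354, -0.612, 0.353, 0.613]
contact_force: [-0.3, 0.3, 0.4]
width: 0.075
```

```bash
python3 go.py .4890 .2248 .004 120.5 0
```

```text
t 10.52 pos [0.4894 0.2258 0.0066] F [-0.3  0.3  0.4] w 0.075 q [-0.74  0.56  0.31  1.97 -0.27  0.65  1.84]
tool x [-0.001  0.001 -1.   ] z [-0.5    0.866  0.001] jawaz 120.01
ROW [ 0.0026  0.0008 -0.0007] [-0.49  0.04 -0.01]
```

Request:
play_rows(plan="0.002 0.0005 0 -0.5 0 0;0.002 0.0005 0 -0.5 0 0;0.002 0.0005 0 -0.5 0 0;0.002 0.0005 0 -0.5 0 0;0.002 0.0005 0 -0.5 0 0;0.002 0.0005 0 -0.5 0 0;0.002 0.0005 0 -0.5 0 0;0.002 0.0005 0 -0.5 0 0", claw=0.015)

```text
t: 11.18
tool_pos: [0.4884, 0.2255, 0.0038]
eef_rot: [0.35, -0.614, 0.351, 0.615]
contact_force: [-0.8, -0.3, -0.8]
width: 0.0255
```

```bash
python3 go.py .4890 .2248 .004 120.5 0
python3 - <<'E'
from h import *
from cell import arm
r=arm.get_image("wrist"); cv2.imwrite("pics/w5.png",r["image"])
E
```

```text
t 11.18 pos [0.4884 0.2255 0.0038] F [-0.8 -0.3 -0.8] w 0.0255 q [-0.73  0.57  0.3   1.97 -0.27  0.64  1.85]
tool x [-0.001  0.    -1.   ] z [-0.509  0.861  0.001] jawaz 120.57
ROW [-0.0002 -0.0002 -0.0009] [ 0.07  0.06 -0.04]
```

View pics/w5.png

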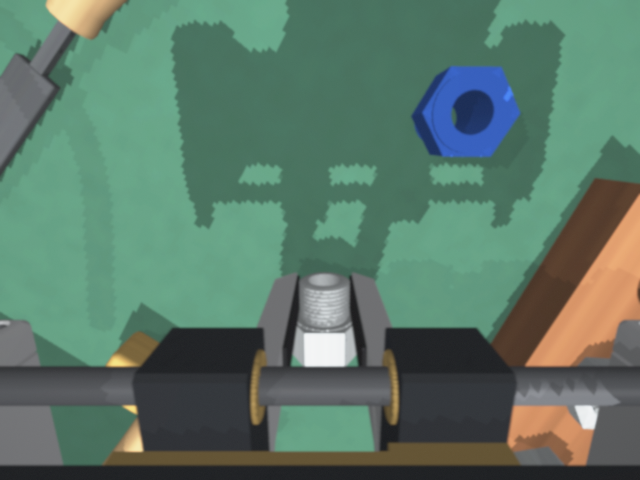

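Request:
play_rows(plan="-0.04 0 0 0 0 0;-0.08 0 0 0 0 0;-0.12 0 0 0 0 0;-0.16 0 0 7 0 0;-0.2 -0.01 -0.03 14 0 0;-0.2 -0.02 -0.07 21 0 0;-0.2 -0.03 -0.11 28 0 0;-0.2 -0.045 -0.15 35 0 0;-0.2 -0.055 -0.19 42 0 0;-0.2 -0.069 -0.221 49 0 0")

```text
t: 12.07
tool_pos: [0.6613, 0.0678, 0.2036]
eef_rot: [0.575, -0.411, 0.575, 0.412]
contact_force: [-0.4, 0.8, -2.1]
width: 0.0251
```

Request:
play_rows(plan="0 0 0 7 0 0;0 0 0 14 0 0;0 0 0 21 0 0;0 0 0 28 0 0;0 0 0 35 0 0;0 0 0 42 0 0;0 0 0 49 0 0;0 0 0 56 0 0;0 0 0 63 0 0;0 0 0 70 0 0")

```text
t: 12.9
tool_pos: [0.6602, 0.0703, 0.2032]
eef_rot: [0.707, -0.007, 0.708, 0.008]
contact_force: [-0.6, -0.1, -2.1]
width: 0.025
```

```bash
python3 go.py .66 .066 .2 -66.5
```

```text
t 12.9 pos [0.6602 0.0703 0.2032] F [-0.6 -0.1 -2.1] w 0.025 q [-0.73  0.64  0.89  1.53 -0.52  1.22  0.26]
tool x [-0.002  0.001 -1.   ] z [ 1.     0.021 -0.002] jawaz 1.23
ROW [ 0.0032 -0.0043 -0.0003] [ 6.773e+01 -1.000e-01  2.000e-02]
```

Request:
play_rows(plan="0 0 0 7 0 0;0 0 0 14 0 0;0 0 0 21 0 0;0 0 0 28 0 0;0 0 0 35 0 0;0 0 0 42 0 0;0 0 0 49 0 0;0 0 0 56 0 0;0 0 0 63 0 0;0 -0.004 0 67.7 0 0")

```text
t: 13.73
tool_pos: [0.6604, 0.0672, 0.203]
eef_rot: [0.591, 0.387, 0.592, -0.388]
contact_force: [0.2, 0.8, -2.4]
width: 0.0252
```

```bash
python3 go.py .66 .066 .1248 -66.5
python3 - <<'E'
from h import *
from cell import arm
s=arm.observe();r=arm.get_image("wrist"); cv2.imwrite("pics/w6.png",r["image"]);np.savez("w6.npz",T=toolT(s)@r["tool_from_camera"],K=r["camera_matrix"])
E
```

```text
t 13.73 pos [0.6604 0.0672 0.203 ] F [ 0.2  0.8 -2.4] w 0.0252 q [-0.84  0.77  1.15  1.53 -0.72  1.31 -0.77]
tool x [-0.002  0.001 -1.   ] z [ 0.4   -0.917 -0.001] jawaz -66.44
ROW [ 0.0782 -0.0008  0.001 ] [ 0.06 -0.07  0.08]
```

View pics/w6.png

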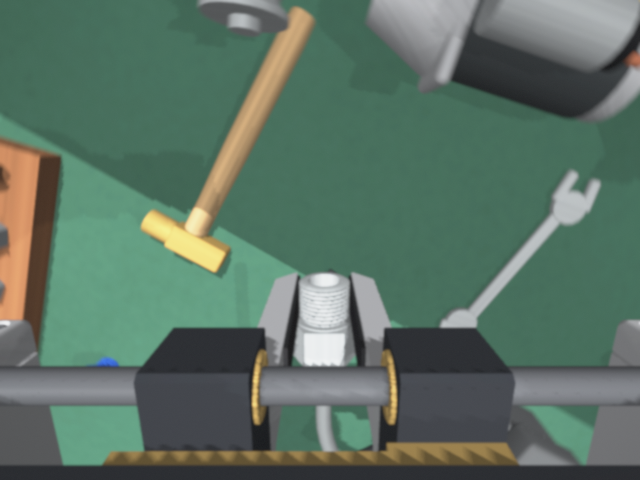

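Request:
play_rows(plan="0.03 -0.001 0.001 0 0 0;0.06 -0.001 0.001 0 0 0;0.078 -0.001 0.001 0 0 0;0.078 -0.001 0.001 0 0 0;0.078 -0.001 0.001 0 0 0;0.078 -0.001 0.001 0 0 0")

```text
t: 14.28
tool_pos: [0.6606, 0.0647, 0.127]
eef_rot: [0.593, 0.386, 0.593, -0.385]
contact_force: [0.0, 0.4, -1.0]
width: 0.0251
```

```bash
python3 go.py .66 .066 .1248 -66.5
python3 - <<'E'
from h import *
from cell import arm
s=arm.observe()
r=arm.get_image("scene"); cv2.imwrite("pics/s7.png",cv2.resize(r["image"][140:290,150:350],None,fx=4,fy=4,interpolation=cv2.INTER_CUBIC))
r=arm.get_image("top"); cv2.imwrite("pics/t7.png",cv2.resize(r["image"][140:290,320:520],None,fx=4,fy=4,interpolation=cv2.INTER_CUBIC))
cv2.imwrite("pics/w7.png",arm.get_image("wrist")["image"])
E
```

```text
t 14.28 pos [0.6606 0.0647 0.127 ] F [ 0.   0.4 -1. ] w 0.0251 q [-0.82  0.84  1.09  1.6  -0.79  1.19 -0.71]
tool x [ 0.  0. -1.] z [ 0.406 -0.914 -0.   ] jawaz -66.07
ROW [ 0.0022 -0.     -0.0014] [ 0.43 -0.02 -0.03]
```

View pics/s7.png

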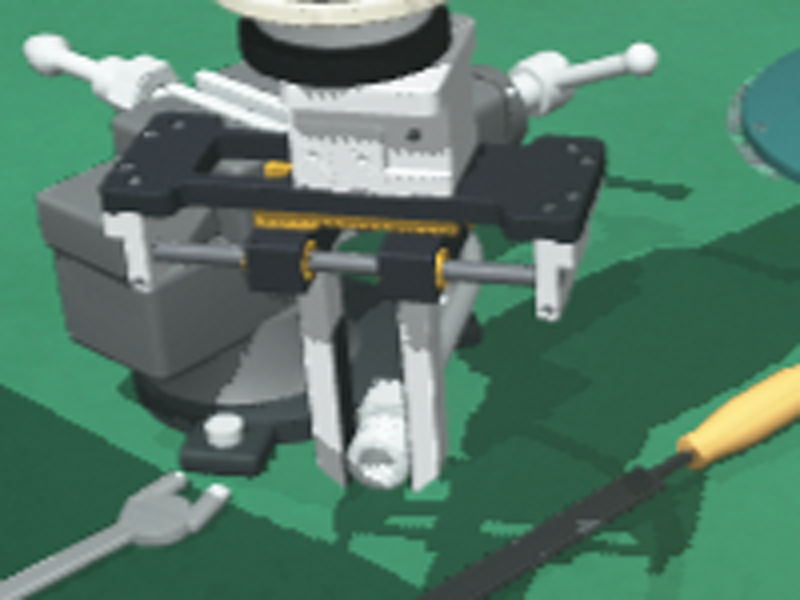

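View pics/t7.png

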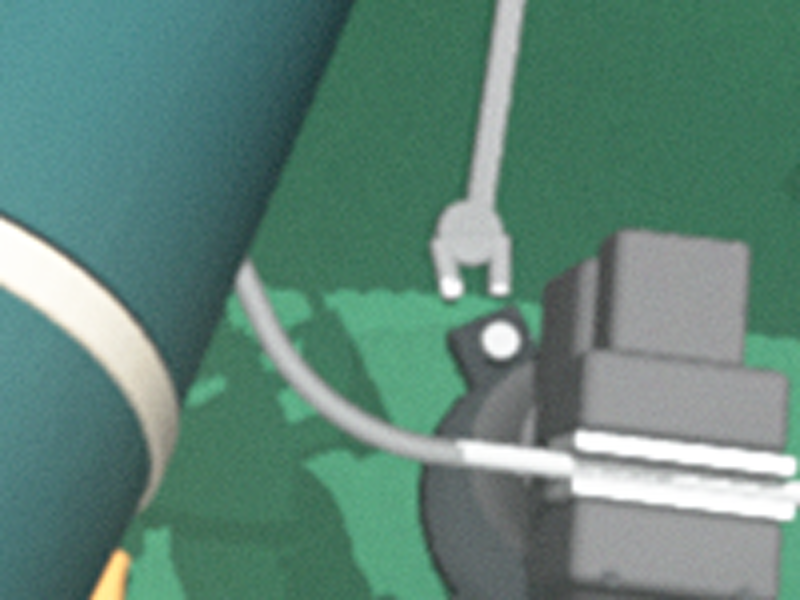

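View pics/w7.png

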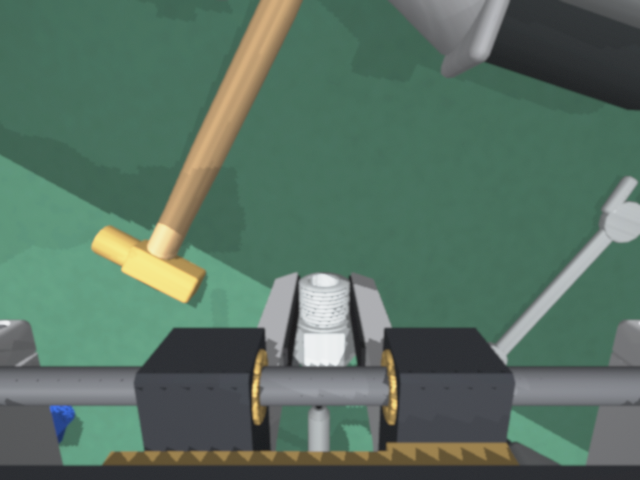

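Run:
```python
from h import *
from cell import arm
im=cv2.imread("pics/w7.png"); cv2.imwrite("pics/w7c.png",cv2.resize(im[265:450,270:380],None,fx=3.2,fy=3.2,interpolation=cv2.INTER_CUBIC)); cv2.imwrite("pics/w7d.png",cv2.resize(im[395:455,295:345],None,fx=10,fy=10,interpolation=cv2.INTER_CUBIC))
r=arm.get_image("wrist"); T=r["tool_from_camera"]
# intersect pixel ray with tool plane x=-.0122
def pl(uv,x):
    o,d=ray(r,uv,T); return o+d*(x-o[0])/d[0]
for uv in ((319,406),(319,430),(319,447)): print(uv,pl(uv,-.0122).round(4))
print(proj(r,[[-.0122,y,0] for y in (.0093,-.0107,-.0307)],T))
```

```text
(319, 406) [-0.0122 -0.0614 -0.002 ]
(319, 430) [-0.0122 -0.0769 -0.0021]
(319, 447) [-0.0122 -0.0882 -0.0022]
[[322.5765745  282.76482487]
 [322.64852524 320.13995558]
 [322.71650777 355.45377704]]
```

View pics/w7c.png

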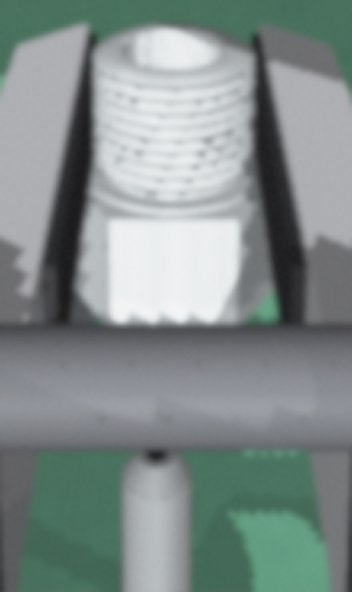

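View pics/w7d.png

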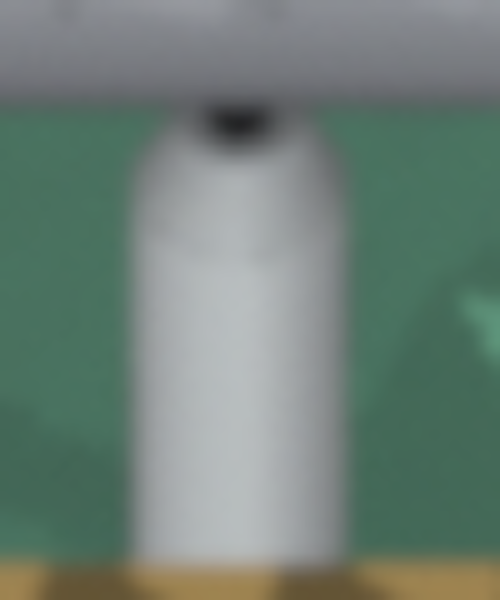

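Request:
play_rows(plan="0.002 -0.005 -0.0028 0.3 0 0;0.002 -0.01 -0.0028 0.3 0 0;0.002 -0.015 -0.0028 0.3 0 0;0.002 -0.02 -0.0028 0.3 0 0;0.002 -0.02 -0.0028 0.3 0 0;0.002 -0.02 -0.0028 0.3 0 0")

```text
t: 14.98
tool_pos: [0.6404, 0.0594, 0.1237]
eef_rot: [0.591, 0.387, 0.592, -0.387]
contact_force: [-0.8, 0.3, -1.5]
width: 0.0251
```

```bash
python3 go.py .6302 .0543 .125 -66.5
python3 - <<'E'
from h import *
from cell import arm
im=arm.get_image("wrist")["image"];cv2.imwrite("pics/w8.png",cv2.resize(im[265:455,270:380],None,fx=3.1,fy=3.1,interpolation=cv2.INTER_CUBIC))
im=arm.get_image("scene")["image"];cv2.imwrite("pics/s8.png",cv2.resize(im[195:275,205:285],None,fx=7,fy=7,interpolation=cv2.INTER_CUBIC))
E
```

```text
t 14.98 pos [0.6404 0.0594 0.1237] F [-0.8  0.3 -1.5] w 0.0251 q [-0.84  0.82  1.1   1.66 -0.78  1.17 -0.7 ]
tool x [-0.001  0.001 -1.   ] z [ 0.4   -0.917 -0.001] jawaz -66.43
ROW [-0.0013 -0.0114  0.0006] [ 0.07 -0.06  0.03]
```

View pics/w8.png

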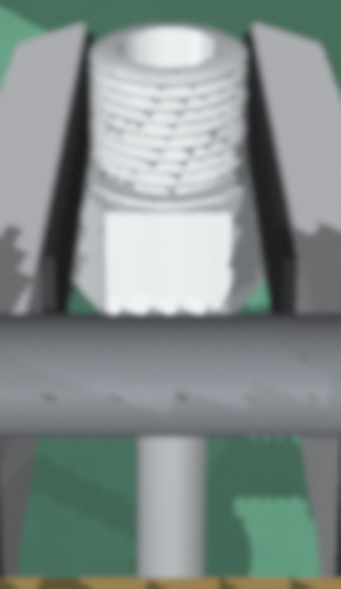

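View pics/s8.png

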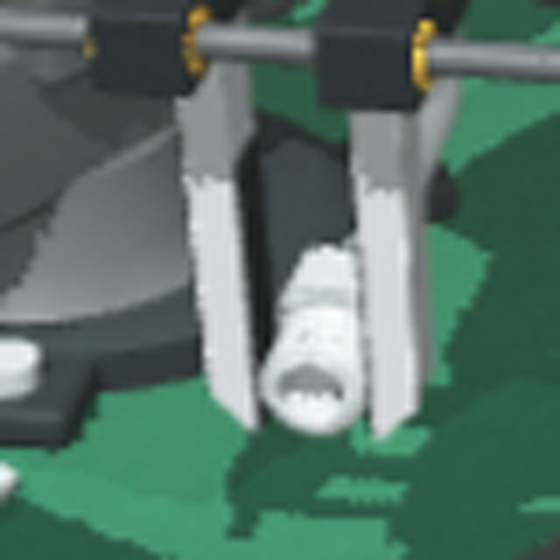

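Request:
play_rows(plan="-0.001 -0.004 0 0 0 0;-0.001 -0.008 0 0 0 0;-0.001 -0.011 0 0 0 0;-0.001 -0.014 0 0 0 0;-0.001 -0.017 0 0 0 0;-0.001 -0.017 0 0 0 0")

```text
t: 15.58
tool_pos: [0.6245, 0.0523, 0.1246]
eef_rot: [0.591, 0.387, 0.592, -0.387]
contact_force: [0.3, -0.2, -2.0]
width: 0.0255
```

```bash
python3 go.py .6102 .0463 .125 -66.5
```

```text
t 15.58 pos [0.6245 0.0523 0.1246] F [ 0.3 -0.2 -2. ] w 0.0255 q [-0.86  0.8   1.11  1.71 -0.78  1.15 -0.68]
tool x [-0.001  0.001 -1.   ] z [ 0.4   -0.917 -0.001] jawaz -66.45
ROW [-0.0004 -0.0155 -0.0002] [ 0.05 -0.06  0.04]
```

```bash
cat > path.py <<'E'
import sys
from go import *
from scipy.optimize import linprog
PX,PY,PYAW=.4717,-.1216,np.radians(83.5)
L=55+100*np.pi/3+70
def pt(s):
    if s<=55: return np.array([s,0.]),0.
    if s<=55+100*np.pi/3:
        a=(s-55)/100; return np.array([55+100*np.sin(a),-100+100*np.cos(a)]),-a
    b=np.array([55+86.603,-50]); t=s-55-100*np.pi/3; return b+t*np.array([.5,-.86603]),-np.pi/3
def nutpose(s):
    c,a=pt(s); t=np.array([np.cos(a),np.sin(a)]); n=np.array([-t[1],t[0]])
    S=np.linspace(s-24,min(s+24,L),80); S=S[S>-30]; Q=np.array([pt(k)[0]-c if k>0 else np.array([k,0])-c for k in S]); u,v=Q@t,Q@n
    m=abs(u)<=20; u,v=u[m],v[m]
    # min e: |v-(o+k u)|<=e
    A=np.r_[np.c_[np.ones(len(u)),u,-np.ones(len(u))],np.c_[-np.ones(len(u)),-u,-np.ones(len(u))]]
    r=linprog([0,0,1],A_ub=A,b_ub=np.r_[v,-v],bounds=[(None,None)]*3); o,k,e=r.x
    if m.sum()<40 : o,k,e=0,0,0
    c=c+n*o; a=a+np.arctan(k)
    return c/1000,a,e
def tcp(s,yoff=-.0107,z=.1248):
    c,a,e=nutpose(s); az=PYAW+a+np.pi   # nut z azimuth: toward jaws
    w=np.array([PX+np.cos(PYAW)*c[0]-np.sin(PYAW)*c[1],PY+np.sin(PYAW)*c[0]+np.cos(PYAW)*c[1]])
    # nut z = -tool y ; nut centre = tcp + yoff*tool_y
    ty=-np.array([np.cos(az),np.sin(az)]); p=w-yoff*ty
    jaw=np.degrees(az)+90
    return np.r_[p,z],(jaw+180)%360-180,e
if __name__=="__main__":
    s0,s1,n=float(sys.argv[1]),float(sys.argv[2]),int(sys.argv[3])
    s=arm.observe(); T=toolT(s)
    print("t",round(s["t"],2),"pos",s["tool_pos"].round(4),"F",s["contact_force"].round(1),"tau",s["wrist_torque"].round(2),"w",round(s["width"],4),"q",s["joints"].round(2))
    print("jaw",np.degrees(np.arctan2(T[1,2],T[0,2])).round(2),"x",T[:3,0].round(3))
    best=min(np.arange(18,260,.5),key=lambda k:np.linalg.norm(tcp(k)[0][:2]-T[:2,3])); p,j,_=tcp(best)
    print("s now",best,"err tool",(T[:3,:3].T@(p-T[:3,3])).round(4),"jaw want",round(j,2))
    for k in np.linspace(s0,s1,n+1)[1:]:
        p,j,e=tcp(k); M=Rdown(j)
        d=T[:3,:3].T@(p-T[:3,3]); v=R.from_matrix(T[:3,:3].T@M).as_rotvec(degrees=True)
        print(round(k,1),d.round(4),v.round(1),"e",round(e,2))
E
python3 path.py 241 200 10
```

```text
t 15.58 pos [0.6245 0.0523 0.1246] F [ 0.3 -0.2 -2. ] tau [ 0.02  0.1  -0.05] w 0.0255 q [-0.86  0.8   1.11  1.71 -0.78  1.15 -0.68]
jaw -66.45 x [-0.001  0.001 -1.   ]Traceback (most recent call last):
  File "path.py", line 33, in <module>
    best=min(np.arange(18,260,.5),key=lambda k:np.linalg.norm(tcp(k)[0][:2]-T[:2,3])); p,j,_=tcp(best)
  File "path.py", line 33, in <lambda>
    best=min(np.arange(18,260,.5),key=lambda k:np.linalg.norm(tcp(k)[0][:2]-T[:2,3])); p,j,_=tcp(best)
                                                              ~~~^^^
  File "path.py", line 22, in tcp
    c,a,e=nutpose(s); az=PYAW+a+np.pi   # nut z azimuth: toward jaws
          ~~~~~~~^^^
  File "path.py", line 17, in nutpose
    r=linprog([0,0,1],A_ub=A,b_ub=np.r_[v,-v],bounds=[(None,None)]*3); o,k,e=r.x
                                                                       ^^^^^
TypeError: cannot unpack non-iterable NoneType object
```

```bash
sed -i 's/^    S=np.linspace/    if s>181: return c\/1000,a,0\n    S=np.linspace/; /m.sum()<40/d' path.py; python3 path.py 240 200 10
```

```text
t 15.58 pos [0.6245 0.0523 0.1246] F [ 0.3 -0.2 -2. ] tau [ 0.02  0.1  -0.05] w 0.0255 q [-0.86  0.8   1.11  1.71 -0.78  1.15 -0.68]
jaw -66.45 x [-0.001  0.001 -1.   ]
s now 244.5 err tool [-0.0002  0.0001  0.0009] jaw want -66.5
236.0 [-0.0002 -0.0084  0.0009] [ 0.1 -0.1  0. ] e 0
232.0 [-0.0002 -0.0124  0.0009] [ 0.1 -0.1  0. ] e 0
228.0 [-0.0002 -0.0164  0.0009] [ 0.1 -0.1  0. ] e 0
224.0 [-0.0002 -0.0204  0.0009] [ 0.1 -0.1  0. ] e 0
220.0 [-0.0002 -0.0244  0.0009] [ 0.1 -0.1  0. ] e 0
216.0 [-0.0001 -0.0284  0.0009] [ 0.1 -0.1  0. ] e 0
212.0 [-0.0001 -0.0324  0.0009] [ 0.1 -0.1  0. ] e 0
208.0 [-0.0001 -0.0364  0.0009] [ 0.1 -0.1  0. ] e 0
204.0 [-0.0001 -0.0404  0.0009] [ 0.1 -0.1  0. ] e 0
200.0 [-0.0001 -0.0444  0.0009] [ 0.1 -0.1  0. ] e 0
```

Request:
play_rows(plan="0 -0.004 0.0006 0 0 0;0 -0.008 0.0006 0 0 0;0 -0.012 0.0006 0 0 0;0 -0.016 0.0006 0 0 0;0 -0.02 0.0006 0 0 0;0 -0.024 0.0006 0 0 0;0 -0.028 0.0006 0 0 0;0 -0.032 0.0006 0 0 0;0 -0.032 0.0006 0 0 0")

```text
t: 16.33
tool_pos: [0.5953, 0.0389, 0.1246]
eef_rot: [0.591, 0.387, 0.592, -0.388]
contact_force: [-0.2, -0.5, -2.1]
width: 0.0253
```

```bash
python3 path.py 212 180 8
python3 - <<'E'
from h import *
from cell import arm
im=arm.get_image("wrist")["image"];cv2.imwrite("pics/w9.png",im[200:,170:480])
E
```

```text
t 16.33 pos [0.5953 0.0389 0.1246] F [-0.2 -0.5 -2.1] tau [0.01 0.09 0.03] w 0.0253 q [-0.89  0.75  1.13  1.78 -0.76  1.12 -0.65]
jaw -66.45 x [-0.001  0.001 -1.   ]
s now 212.0 err tool [-0.0002 -0.0002  0.0003] jaw want -66.5
208.0 [-0.0002 -0.0042  0.0003] [ 0.  -0.1  0. ] e 0
204.0 [-0.0002 -0.0082  0.0003] [ 0.  -0.1  0. ] e 0
200.0 [-0.0002 -0.0122  0.0003] [ 0.  -0.1  0. ] e 0
196.0 [-0.0002 -0.0162  0.0003] [ 0.  -0.1  0. ] e 0
192.0 [-0.0002 -0.0202  0.0003] [ 0.  -0.1  0. ] e 0
188.0 [-0.0001 -0.0242  0.0003] [ 0.  -0.1  0. ] e 0
184.0 [-0.0001 -0.0282  0.0002] [ 0.  -0.1  0. ] e 0
180.0 [-0.0001 -0.0322  0.0002] [ 0.  -0.1  0. ] e -0.0
```

View pics/w9.png

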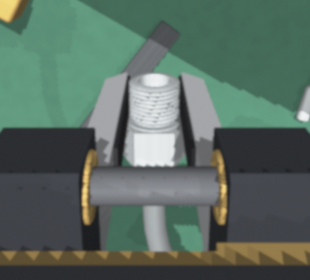

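Request:
play_rows(plan="0 -0.004 0.0003 0 0 0;0 -0.008 0.0003 0 0 0;0 -0.012 0.0003 0 0 0;0 -0.016 0.0003 0 0 0;0 -0.02 0.0003 0 0 0;0 -0.024 0.0003 0 0 0;0 -0.028 0.0003 0 0 0;0 -0.031 0.0003 0 0 0;0 -0.031 0.0003 0 0 0")

```text
t: 17.13
tool_pos: [0.5671, 0.0263, 0.1247]
eef_rot: [0.591, 0.387, 0.592, -0.387]
contact_force: [0.4, 0.0, -1.9]
width: 0.0251
```

```bash
python3 path.py 181 151 10
python3 - <<'E'
from h import *
from cell import arm
im=arm.get_image("wrist")["image"];cv2.imwrite("pics/w10.png",im[200:,170:480])
E
```

```text
t 17.13 pos [0.5671 0.0263 0.1247] F [ 0.4  0.  -1.9] tau [-0.05  0.07 -0.02] w 0.0251 q [-0.91  0.71  1.15  1.86 -0.74  1.08 -0.63]
jaw -66.45 x [-0.001  0.001 -1.   ]
s now 181.5 err tool [-0.0001  0.0001 -0.    ] jaw want -66.5
178.0 [-0.0001 -0.0034 -0.    ] [ 0.  -0.1  0. ] e 0.01
175.0 [-0.0001 -0.0064 -0.0001] [-0.1 -0.1  0. ] e 0.04
172.0 [-0.0001 -0.0094 -0.0001] [-0.4 -0.1  0. ] e 0.11
169.0 [-0.0001 -0.0124 -0.0001] [-0.7 -0.1  0. ] e 0.21
166.0 [-0.0001 -0.0154 -0.0002] [-1.3 -0.1  0. ] e 0.31
163.0 [-0.0001 -0.0184 -0.0002] [-1.9 -0.1  0. ] e 0.42
160.0 [-0.0001 -0.0214 -0.0002] [-2.7 -0.1  0. ] e 0.54
157.0 [-0.0001 -0.0244 -0.0001] [-3.6 -0.1  0. ] e 0.65
154.0 [-0.0001 -0.0273 -0.0001] [-4.7 -0.1  0. ] e 0.74
151.0 [-0.0001 -0.0303  0.    ] [-5.8 -0.1  0. ] e 0.83
```

View pics/w10.png

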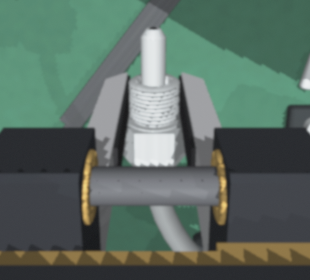

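Request:
play_rows(plan="0 -0.0034 0 0 0 0;0 -0.0064 0 -0.1 0 0;0 -0.0094 0 -0.4 0 0;0 -0.0124 0 -0.7 0 0;0 -0.0154 -0.0002 -1.3 0 0;0 -0.0184 -0.0002 -1.9 0 0;0 -0.0214 -0.0002 -2.7 0 0;0 -0.0244 -0.0001 -3.6 0 0;0 -0.0273 -0.0001 -4.7 0 0;0 -0.0303 0 -5.8 0 0")

```text
t: 18.02
tool_pos: [0.5396, 0.0143, 0.1247]
eef_rot: [0.61, 0.356, 0.611, -0.356]
contact_force: [0.3, -0.2, -2.2]
width: 0.0255
```

```bash
python3 path.py 150 120 10
```

```text
t 18.02 pos [0.5396 0.0143 0.1247] F [ 0.3 -0.2 -2.2] tau [-0.06  0.09  0.02] w 0.0255 q [-0.93  0.65  1.15  1.93 -0.7   1.04 -0.52]
jaw -60.5 x [-0.001  0.001 -1.   ]
s now 151.5 err tool [-0.0001  0.0002  0.0001] jaw want -60.83
147.0 [-0.0001 -0.0043 -0.0002] [-1.6 -0.1  0. ] e 0.91
144.0 [-0.0001 -0.0073 -0.0003] [-3.1 -0.1  0. ] e 0.95
141.0 [-0.0001 -0.0103 -0.0004] [-4.7 -0.1  0. ] e 0.97
138.0 [-0.0001 -0.0133 -0.0004] [-6.4 -0.1  0. ] e 0.97
135.0 [-0.0001 -0.0163 -0.0004] [-8.2 -0.1  0. ] e 0.97
132.0 [-0.0001 -0.0192 -0.0002] [-9.9 -0.1  0. ] e 0.97
129.0 [-0.0001 -0.0222  0.    ] [-11.6  -0.1   0. ] e 0.97
126.0 [-0.0001 -0.0252  0.0004] [-13.3  -0.1   0. ] e 0.97
123.0 [-0.0001 -0.0281  0.0008] [-15.   -0.1   0. ] e 0.97
120.0 [-0.0001 -0.0311  0.0013] [-16.8  -0.1   0. ] e 0.97
```

Tracking cleanly with no contact force.

Request:
play_rows(plan="0 -0.0043 -0.0002 -1.6 0 0;0 -0.0073 -0.0003 -3.1 0 0;0 -0.0103 -0.0004 -4.7 0 0;0 -0.0133 -0.0004 -6.4 0 0;0 -0.0163 -0.0004 -8.2 0 0;0 -0.0192 -0.0002 -9.9 0 0;0 -0.0222 0 -11.6 0 0;0 -0.0252 0.0004 -13.3 0 0;0 -0.0281 0.0008 -15 0 0;0 -0.0311 0.0013 -16.8 0 0")

```text
t: 18.85
tool_pos: [0.5131, -0.0021, 0.1247]
eef_rot: [0.656, 0.263, 0.657, -0.263]
contact_force: [0.8, -0.6, -1.8]
width: 0.0249
```

```bash
python3 path.py 120 90 10
python3 - <<'E'
from h import *
from cell import arm
im=arm.get_image("wrist")["image"];cv2.imwrite("pics/w11.png",im[200:,170:480])
E
```

```text
t 18.85 pos [ 0.5131 -0.0021  0.1247] F [ 0.8 -0.6 -1.8] tau [-0.05  0.06  0.03] w 0.0249 q [-0.91  0.56  1.12  1.99 -0.62  0.98 -0.25]
jaw -43.67 x [-0.001  0.001 -1.   ]
s now 120.0 err tool [-0.0001  0.     -0.    ] jaw want -43.74
117.0 [-0.0001 -0.003  -0.0003] [-1.6 -0.1  0. ] e 0.97
114.0 [-0.0001 -0.006  -0.0005] [-3.4 -0.1  0. ] e 0.97
111.0 [-0.0001 -0.0089 -0.0006] [-5.1 -0.1  0. ] e 0.97
108.0 [-0.0001 -0.0119 -0.0006] [-6.8 -0.1  0. ] e 0.97
105.0 [-0.0001 -0.0149 -0.0005] [-8.5 -0.1  0. ] e 0.97
102.0 [-0.0001 -0.0179 -0.0003] [-10.2  -0.1   0. ] e 0.97
99.0 [-0.0001 -0.0209 -0.0001] [-12.   -0.1   0. ] e 0.97
96.0 [-0.0001 -0.0238  0.0003] [-13.7  -0.1   0. ] e 0.97
93.0 [-0.0001 -0.0268  0.0007] [-15.4  -0.1   0. ] e 0.97
90.0 [-0.0001 -0.0297  0.0012] [-17.1  -0.1   0. ] e 0.97
```

View pics/w11.png

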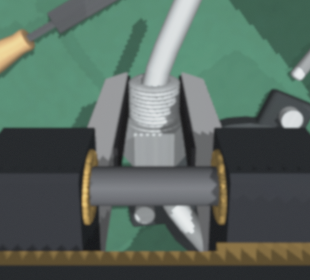

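Request:
play_rows(plan="0 -0.003 -0.0003 -1.6 0 0;0 -0.006 -0.0005 -3.4 0 0;0 -0.0089 -0.0006 -5.1 0 0;0 -0.0119 -0.0006 -6.8 0 0;0 -0.0149 -0.0005 -8.5 0 0;0 -0.0179 -0.0003 -10.2 0 0;0 -0.0209 -0.0001 -12 0 0;0 -0.0238 0.0003 -13.7 0 0;0 -0.0268 0.0007 -15.4 0 0;0 -0.0297 0.0012 -17.1 0 0")

```text
t: 19.73
tool_pos: [0.4936, -0.0243, 0.1247]
eef_rot: [0.688, 0.163, 0.688, -0.163]
contact_force: [-0.7, -0.0, -1.0]
width: 0.0251
```

```bash
python3 path.py 90 60 10
```

```text
t 19.73 pos [ 0.4936 -0.0243  0.1247] F [-0.7 -0.  -1. ] tau [ 0.06  0.16 -0.01] w 0.0251 q [-0.86  0.49  1.07  2.03 -0.54  0.93  0.03]
jaw -26.63 x [-0.001  0.001 -1.   ]
s now 90.0 err tool [-0.0001 -0.0002 -0.    ] jaw want -26.55
87.0 [-0.0001 -0.0031 -0.0003] [-1.8 -0.1 -0. ] e 0.97
84.0 [-0.0001 -0.0061 -0.0005] [-3.5 -0.1 -0. ] e 0.97
81.0 [-0.0001 -0.0091 -0.0006] [-5.2 -0.1 -0. ] e 0.97
78.0 [-0.0001 -0.0121 -0.0006] [-7.  -0.1 -0. ] e 0.97
75.0 [-0.0001 -0.0151 -0.0005] [-8.7 -0.1 -0. ] e 0.97
72.0 [-0.0001 -0.0181 -0.0003] [-10.3  -0.1  -0. ] e 0.96
69.0 [-0.0001 -0.021  -0.    ] [-11.9  -0.1  -0. ] e 0.93
66.0 [-0.0001 -0.024   0.0003] [-13.3  -0.1  -0. ] e 0.88
63.0 [-0.0001 -0.027   0.0008] [-14.6  -0.1  -0. ] e 0.81
60.0 [-0.0001 -0.0299  0.0013] [-15.7  -0.1  -0. ] e 0.72
```

Request:
play_rows(plan="0 -0.0031 -0.0003 -1.8 0 0;0 -0.0061 -0.0005 -3.5 0 0;0 -0.0091 -0.0006 -5.2 0 0;0 -0.0121 -0.0006 -7 0 0;0 -0.0151 -0.0005 -8.7 0 0;0 -0.0181 -0.0003 -10.3 0 0;0 -0.021 0 -11.9 0 0;0 -0.024 0.0003 -13.3 0 0;0 -0.027 0.0008 -14.6 0 0;0 -0.0299 0.0013 -15.7 0 0")

```text
t: 20.57
tool_pos: [0.4813, -0.0516, 0.1247]
eef_rot: [0.704, 0.068, 0.704, -0.067]
contact_force: [0.6, 0.0, -2.5]
width: 0.0251
```

```bash
python3 path.py 60 30 10
python3 - <<'E'
from h import *
from cell import arm
im=arm.get_image("wrist")["image"];cv2.imwrite("pics/w12.png",im)
im=arm.get_image("scene")["image"];cv2.imwrite("pics/s12.png",cv2.resize(im[120:270,150:350],None,fx=4,fy=4,interpolation=cv2.INTER_CUBIC))
E
```

```text
t 20.57 pos [ 0.4813 -0.0516  0.1247] F [ 0.6  0.  -2.5] tau [-0.05  0.08 -0.05] w 0.0251 q [-0.78  0.43  1.01  2.06 -0.47  0.9   0.3 ]
jaw -10.93 x [-0.001  0.001 -1.   ]
s now 60.0 err tool [-0.0001  0.      0.    ] jaw want -10.94
57.0 [-0.0001 -0.0029 -0.0002] [-1.  -0.1 -0. ] e 0.62
54.0 [-0.0001 -0.0059 -0.0003] [-1.9 -0.1 -0. ] e 0.51
51.0 [-0.0001 -0.0089 -0.0003] [-2.6 -0.1 -0. ] e 0.4
48.0 [-0.0001 -0.012  -0.0003] [-3.3 -0.1 -0. ] e 0.29
45.0 [-0.0001 -0.015  -0.0003] [-3.7 -0.1 -0. ] e 0.18
42.0 [-0.0001 -0.018  -0.0001] [-4.1 -0.1 -0. ] e 0.1
39.0 [-0.0001 -0.0209  0.    ] [-4.3 -0.1 -0. ] e 0.03
36.0 [-0.0001 -0.0239  0.0003] [-4.4 -0.1 -0. ] e 0.0
33.0 [-0.0001 -0.0269  0.0005] [-4.4 -0.1 -0. ] e -0.0
30.0 [-0.0001 -0.0299  0.0007] [-4.4 -0.1 -0. ] e -0.0
```

View pics/w12.png

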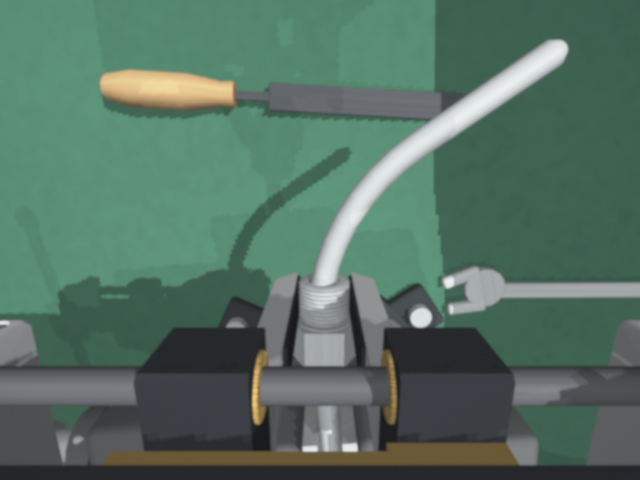

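View pics/s12.png

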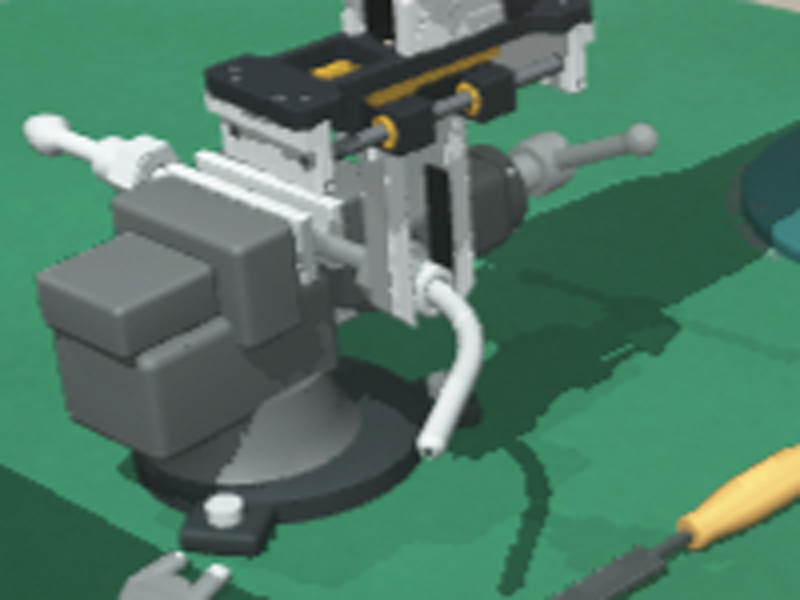

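Request:
play_rows(plan="0 -0.0029 -0.0002 -1 0 0;0 -0.0059 -0.0003 -1.9 0 0;0 -0.0089 -0.0003 -2.6 0 0;0 -0.012 -0.0003 -3.3 0 0;0 -0.015 -0.0003 -3.7 0 0;0 -0.018 -0.0001 -4.1 0 0;0 -0.0209 0 -4.3 0 0;0 -0.0239 0.0003 -4.4 0 0;0 -0.0269 0.0005 -4.4 0 0;0 -0.0299 0.0007 -4.4 0 0")

```text
t: 21.5
tool_pos: [0.4763, -0.0813, 0.1246]
eef_rot: [0.706, 0.041, 0.706, -0.041]
contact_force: [0.2, 0.6, -2.4]
width: 0.0253
```

```bash
python3 path.py 30 18 6
```

```text
t 21.5 pos [ 0.4763 -0.0813  0.1246] F [ 0.2  0.6 -2.4] tau [-0.06  0.12  0.03] w 0.0253 q [-0.7   0.42  0.99  2.06 -0.45  0.9   0.42]
jaw -6.63 x [-0.001  0.001 -1.   ]
s now 30.0 err tool [-0.0002  0.0001 -0.    ] jaw want -6.5
28.0 [-0.0002 -0.0019 -0.    ] [-0.1 -0.1 -0. ] e -0.0
26.0 [-0.0002 -0.0039 -0.    ] [-0.1 -0.1 -0. ] e -0.0
24.0 [-0.0002 -0.0059 -0.    ] [-0.1 -0.1 -0. ] e -0.0
22.0 [-0.0002 -0.0079 -0.    ] [-0.1 -0.1 -0. ] e -0.0
20.0 [-0.0002 -0.0099 -0.    ] [-0.1 -0.1 -0. ] e -0.0
18.0 [-0.0002 -0.0119 -0.    ] [-0.1 -0.1 -0. ] e -0.0
```

Request:
play_rows(plan="0 -0.002 0 -0.1 0 0;0 -0.004 0 -0.1 0 0;0 -0.006 0 -0.1 0 0;0 -0.0075 0 -0.1 0 0;0 -0.0075 0 -0.1 0 0")

```text
t: 21.92
tool_pos: [0.4755, -0.0887, 0.1247]
eef_rot: [0.706, 0.04, 0.706, -0.04]
contact_force: [0.4, -0.2, -1.8]
width: 0.0253
```

Request:
play_rows(plan="0 -0.001 0 0 0 0;0 -0.0015 0 0 0 0;0 -0.0015 0 0 0 0")

```text
t: 22.17
tool_pos: [0.4753, -0.09, 0.1246]
eef_rot: [0.706, 0.04, 0.706, -0.04]
contact_force: [-0.1, 0.0, -1.7]
width: 0.025
```

Request:
play_rows(plan="0 -0.001 0 0 0 0;0 -0.0015 0 0 0 0;0 -0.0015 0 0 0 0")

```text
t: 22.42
tool_pos: [0.4752, -0.0915, 0.1247]
eef_rot: [0.706, 0.04, 0.706, -0.04]
contact_force: [0.4, 0.5, -1.0]
width: 0.0257
```

Request:
play_rows(plan="0 -0.001 0 0 0 0;0 -0.0015 0 0 0 0;0 -0.0015 0 0 0 0")

```text
t: 22.67
tool_pos: [0.4751, -0.0923, 0.1246]
eef_rot: [0.706, 0.04, 0.706, -0.04]
contact_force: [1.5, 3.1, -3.4]
width: 0.0251
```

Request:
play_rows(plan="0 -0.001 0 0 0 0;0 -0.0015 0 0 0 0;0 -0.0015 0 0 0 0")

```text
t: 22.92
tool_pos: [0.4751, -0.0925, 0.1245]
eef_rot: [0.705, 0.041, 0.706, -0.039]
contact_force: [1.9, 13.5, -0.6]
width: 0.0254
```

```bash
python3 path.py 20 18 1
python3 - <<'E'
from h import *
from cell import arm
im=arm.get_image("wrist")["image"];cv2.imwrite("pics/w13.png",im)
im=arm.get_image("scene")["image"];cv2.imwrite("pics/s13.png",cv2.resize(im[150:230,210:290],None,fx=7,fy=7,interpolation=cv2.INTER_CUBIC))
E
```

```text
t 22.92 pos [ 0.4751 -0.0925  0.1245] F [ 1.9 13.5 -0.6] tau [ 3.12 -0.45 -0.07] w 0.0254 q [-0.67  0.42  0.99  2.06 -0.46  0.9   0.45]
jaw -6.44 x [-0.001  0.003 -1.   ]
s now 18.5 err tool [-0.0003 -0.0001 -0.0001] jaw want -6.5
18.0 [-0.0003 -0.0006 -0.0001] [ 0.1 -0.1 -0.2] e -0.0
```

View pics/s13.png

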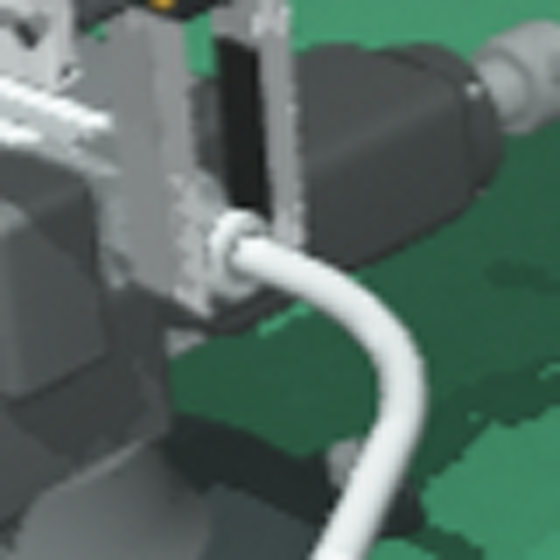

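Request:
play_rows(plan="0 0.001 0 0 0 0;0 0.001 0 0 0 0")

```text
t: 23.18
tool_pos: [0.4751, -0.0924, 0.1245]
eef_rot: [0.706, 0.04, 0.706, -0.039]
contact_force: [1.3, 7.7, -3.0]
width: 0.0255
```

Request:
play_rows(plan="0 0.0005 0 0 0 0;0 0.0005 0 0 0 0;0 0.0005 0 0 0 0;0 0.0005 0 0 0 0;0 0.0005 0 0 0 0;0 0.0005 0 0 0 0", claw=0.07)

```text
t: 23.68
tool_pos: [0.475, -0.0931, 0.1247]
eef_rot: [0.706, 0.04, 0.706, -0.04]
contact_force: [-0.3, 0.5, -0.8]
width: 0.0618
```

Request:
play_rows(plan="-0.01 0 0 0 0 0;-0.03 0 0 0 0 0;-0.06 0 0 0 0 0;-0.1 0 0 0 0 0;-0.14 0 0 0 0 0;-0.14 0 0 0 0 0")

```text
t: 24.18
tool_pos: [0.4773, -0.0946, 0.271]
eef_rot: [0.708, 0.041, 0.704, -0.04]
contact_force: [0.2, -0.4, -0.4]
width: 0.0699
```

```bash
python3 path.py 20 18 1
python3 - <<'E'
from h import *
from cell import arm
im=arm.get_image("wrist")["image"];cv2.imwrite("pics/w14.png",im)
im=arm.get_image("scene")["image"];cv2.imwrite("pics/s14.png",cv2.resize(im[140:260,190:310],None,fx=5,fy=5,interpolation=cv2.INTER_CUBIC))
E
```

```text
t 24.18 pos [ 0.4773 -0.0946  0.271 ] F [ 0.2 -0.4 -0.4] tau [-0.04  0.12  0.03] w 0.0699 q [-0.9   0.19  1.17  1.9  -0.19  1.17  0.23]
jaw -6.62 x [ 0.006  0.001 -1.   ]
s now 18.0 err tool [ 0.1461  0.0009 -0.0034] jaw want -6.5
18.0 [ 0.1461  0.0009 -0.0034] [-0.1  0.3 -0.1] e -0.0
```

View pics/s14.png

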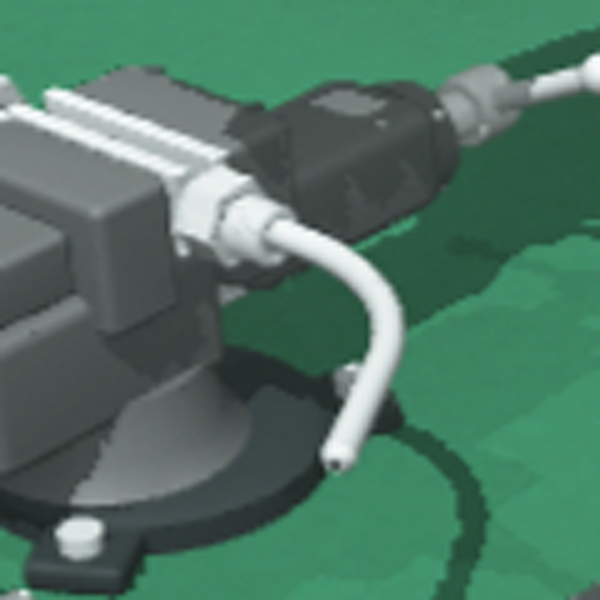

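View pics/w14.png

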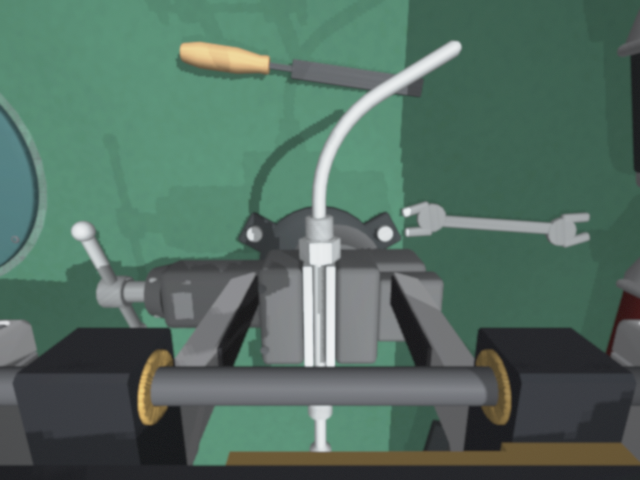

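Run:
```python
from h import *
from cell import arm
im=arm.get_image("wrist")["image"];cv2.imwrite("pics/w15.png",cv2.resize(im[205:285,280:360],None,fx=7,fy=7,interpolation=cv2.INTER_CUBIC))
```

```text
(no output)
```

View pics/w15.png

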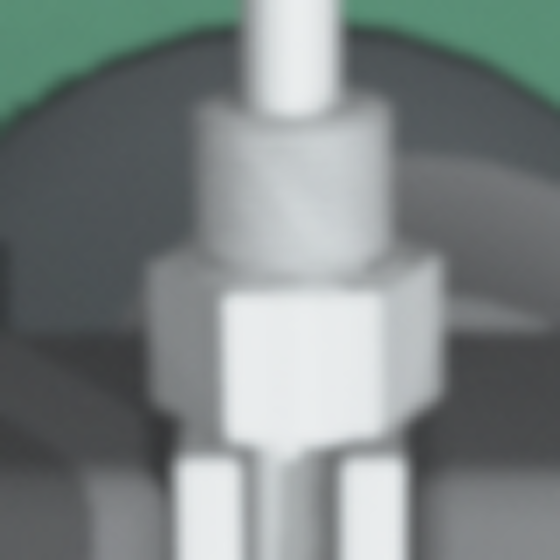

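Request:
play_rows(plan="-0.04 0.04 0 0 0 0;-0.06 0.08 0 0 0 0;-0.06 0.12 0 0 0 0;-0.06 0.16 0 0 0 0;-0.06 0.16 0.04 0 0 0;-0.06 0.16 0.04 0 0 0;-0.06 0.16 0.04 0 0 0")

```text
t: 24.92
tool_pos: [0.534, 0.0628, 0.3227]
eef_rot: [0.705, 0.038, 0.707, -0.041]
contact_force: [0.6, -0.2, 0.6]
width: 0.0701
```

Run:
```python
from h import *
from cell import arm
im=arm.get_image("top")["image"];cv2.imwrite("pics/t16.png",im)
im=arm.get_image("scene")["image"];cv2.imwrite("pics/s16.png",cv2.resize(im[160:220,200:280],None,fx=9,fy=9,interpolation=cv2.INTER_CUBIC))
print(arm.observe()["contact_force"],arm.observe()["t"])
```

```text
[ 0.03331064  0.78181341 -0.3812586 ] 25.0167
```

View pics/t16.png

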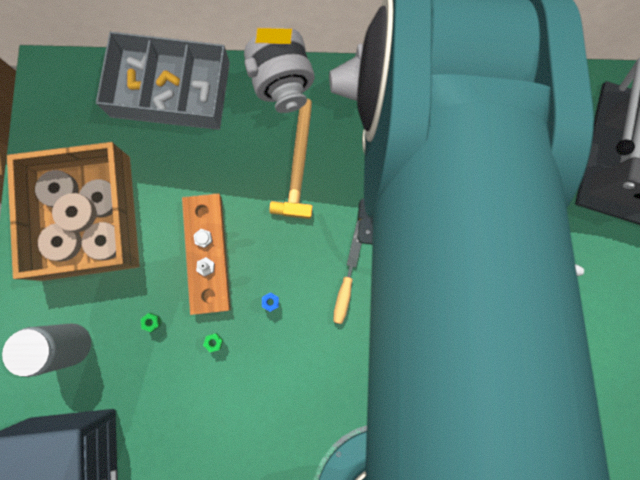

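View pics/s16.png

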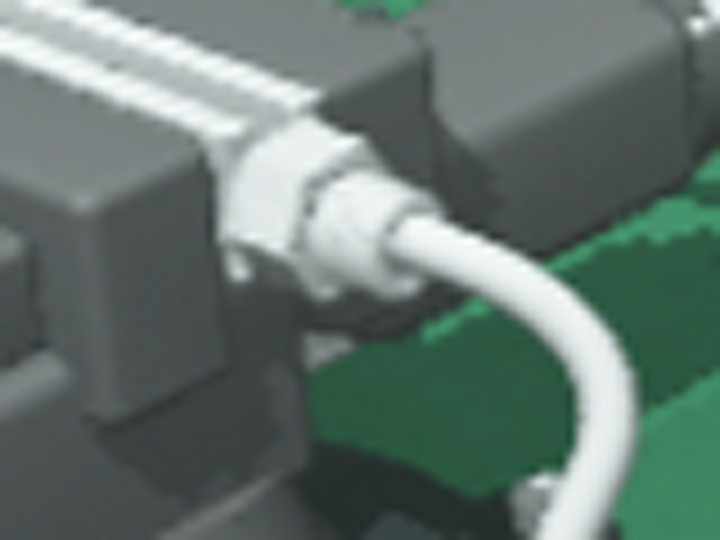

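```bash
python3 -c "
from cell import arm
print(arm.sign_off())"
```

```text
the job is handed in; nothing more can be done
None
```

The union nut is on the pipe, hex head first, with its head against the vise jaws and its thread facing the free end. I let go of it there and handed the job in at about 25 s of the 61 s allowed.

- **How it went:** I took the nut from the block by its flats. My first attempt to tilt it outward ran into joint-range stops, so I tilted it inward and laid it on the bench. I then gripped it by the shank, put it on the free end and slid it round the bend. There was no noticeable force until its head met the jaws; I pushed it home with about 13 N.
- **Last checks:**
  - The wrist and scene pictures show the head up against the jaws with no visible gap, and the gripper reads no contact.
  - The last top picture shows the plug, adaptor, hammer and file, and the blue and green look-alikes, where they were.
  - The arm hid the spanner in that view; the last wrist picture shows it lying beside the vise.
- **Disagreements:** The scene camera put the pipe about 6 mm away from where the top camera did. The wrist camera agreed with the top one, so I used that. At contact the nut read about 1.5 mm nearer the jaws than my pipe fit allowed, probably from a small position error or a slip in the grip.

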